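Prove the specimen chuck's taper in the socket stand, then knock it free with the drift

TASK

Check that the red-collared chuck fits the steel socket stand: take it from the rack, twist and push its tapered shank fully home, set it there with a firm push of 20 to 30 N, never more, and let go. Then take the orange-handled drift, put its thin end in the yellow-marked side of the stand's cross slot and drive it in, sloping face up, until the wedge alone has lifted the chuck loose. Leave the chuck standing upright in the socket on the drift, and the other things undisturbed.

Things in the scene. Friction and masses are not known exactly. Their poses are not given: they have to be found in the camera images.
- chuck_head (a point): Centre of the chuck's square aluminium head, its grip: 28 x 28 mm across flats (along this x and y), 34 mm tall. Below it a red collar 44 mm wide, 8 mm thick, then the round steel shank, 48 mm long, tapering from 29.5 mm wide at the collar to 18 mm at the end. z up along the axis. About 0.25 kg. It hangs by its collar in one of two rack holes; the other holds a black-collared chuck.
- chuck_collar (a point): Centre of the underside of the chuck's red collar, on the axis, 25 mm below chuck_head; the shank begins here. The chuck is home when this meets the mouth.
- chuck: The whole chuck, 90 mm tall; origin at the centre of the shank's lower end, z up along the axis.
- mouth (a point): Centre of the round mouth, 34 mm wide, in the brass top face of the stand's steel housing (52 x 52 mm), 94 mm above the bench. The chuck is home when its collar rests on this face, where it stops hard. z up, y along the cross slot in the driving direction.
- jaws (a point): On the socket's axis, 16 mm below the mouth, amid four hidden spring jaws that bear on the shank from 8 mm before home, 15 N each. Straight, the last 4 mm take 30 to 45 N, over the limit. Turned to and fro while it sinks, about 1 rad per 2.5 mm, it takes 8 to 16 N, with a turning moment of about 0.4 N m. Once home it stays put; a pull of 18 to 28 N would free it.
- slot (a point): Middle of the lower edge of the cross slot's entry, on the housing's outer face between two yellow strips, 26 mm from the socket's axis, 36 mm above the bench. The drift goes in along +y of this frame. The slot is 16 mm wide, 30 mm high, runs straight through the 52 mm housing; its level floor goes on 44 mm outwards as a ledge 16 mm wide. The seated shank's end is 10 mm above the floor.
- drift_grip (a point): Middle of the grip on the drift's orange handle: 20 mm wide (x), 30 mm tall (z), 110 mm long (60 mm ahead of this point, 50 mm behind). y points along the drift to its thin end, z up. It lies level, underside 34 mm above the bench on two wooden saddles 10 mm thick, 40 mm behind and 95 mm ahead of this point, over an 8 mm board. About 0.18 kg, balanced near the handle's front.
- drift_tip (a point): Thin end of the drift, on its flat underside: 175 mm ahead of drift_grip, 15 mm lower. The steel blade is 10 mm wide, 6 mm tall here, rising evenly to 24 mm at 90 mm back, then level to the handle. The underside slides on the slot's floor.
- drift_front (a point): Front end of the handle, 115 mm behind the tip. Driven in, the wedge meets the shank when the tip is about 40 mm past the slot's entry, then lifts it 1 mm per 5 mm with 8 to 20 N of push. At about 90 mm the chuck is 9 to 10 mm up and loose; at 115 mm this end meets the housing, the chuck 14 mm up.
- drift: The whole drift, 225 mm long; origin at drift_tip, y towards the thin end, z up.
- spare: Black-collared chuck with a straight shank, in the other rack hole, same head; leave alone. Origin at the shank's lower end.
- beaker: Glass beaker, 72 mm wide, 90 mm tall; leave alone. Origin under it.
- jar: Amber specimen jar, 72 mm wide, 110 mm tall; leave alone. Origin under it.
- dish: Clear dish, 90 mm wide, 15 mm tall; leave alone. Origin under it.
- slides: Green slide box 60 x 100 x 30 mm; leave alone. Origin under it.
- brush: Small brush lying on the bench; leave alone.
- dropper: Small amber bottle, 36 mm wide, 80 mm tall; leave alone. Origin under it.
- housing (a joint): How far (m) the steel housing has sunk into its fixed blue base (110 x 100 mm). It rides on a stiff spring that shows the downward push on it, the chuck's weight included: 0 up to 5 N, then 1 mm for every 8 N: 1.9 mm at 20 N, 3.1 mm at 30 N. Mouth, jaws and slot sink with it.
There are look-alikes about, which are no part of the job. Leave any blue, pink or purple look-alike of the chuck alone.

How it is judged:
On the way, in this order (a step that is already met when the one before it is completed fails the run):
1. the chuck is home (collar within 2 mm of the mouth) and is pressed down firmly (housing sunk by 1.75 mm, 19 N, or more) (z of chuck_collar in the frame of mouth below 0.002 m and horizontal distance between chuck_collar and mouth below 0.005 m and value of joint housing above 0.00175 m), for 0.1 s.
2. the chuck is home in the socket (collar within 2 mm of the mouth) and let go of (z of chuck_collar in the frame of mouth below 0.002 m and horizontal distance between chuck_collar and mouth below 0.005 m and contact force between the fingers and chuck below 0.3 N), for 0.3 s.
3. the drift's thin end is in the slot, under the still seated chuck (collar within 4 mm of the mouth), nothing holding the chuck (y of drift_tip in the frame of slot above 0.02 m and x of drift_tip in the frame of slot between -0.006 and 0.006 m and z of drift_tip in the frame of slot between -0.004 and 0.006 m and z of chuck_collar in the frame of mouth below 0.004 m and contact force between the fingers and chuck below 0.3 N).
4. the wedge has lifted the chuck half-way (4 mm), nothing holding the chuck (y of drift_tip in the frame of slot above 0.05 m and x of drift_tip in the frame of slot between -0.006 and 0.006 m and z of drift_tip in the frame of slot between -0.004 and 0.006 m and z of chuck_collar in the frame of mouth above 0.004 m and contact force between the fingers and chuck below 0.3 N).
5. the wedge has lifted the chuck free (8.5 mm or more) (y of drift_tip in the frame of slot above 0.075 m and x of drift_tip in the frame of slot between -0.006 and 0.006 m and z of drift_tip in the frame of slot between -0.004 and 0.006 m and z of chuck_collar in the frame of mouth above 0.0085 m and contact force between the fingers and chuck below 0.3 N), for 0.2 s.
At the end, for the whole second after the job is handed in: The chuck stands in the socket, upright within 11 degrees and within 8 mm of its axis, its collar lifted 8.5 to 20 mm above the mouth by the drift, whose tip has passed at least 75 mm beyond the slot's entry face (lying on the slot floor within 6 mm); both at rest and released (z of chuck_collar in the frame of mouth between 0.0085 and 0.02 m and horizontal distance between chuck_collar and mouth below 0.008 m and angle between chuck_head's own z axis and vertical below 0.2 rad and y of drift_tip in the frame of slot above 0.075 m and x of drift_tip in the frame of slot between -0.006 and 0.006 m and z of drift_tip in the frame of slot between -0.004 and 0.006 m and linear speed of each of chuck, drift below 0.02 m/s); the robot touches nothing.
It fails at once if the socket is pressed down with more than 30 N (housing sunk by more than 3.1 mm) (value of joint housing above 0.0031 m).
It fails at once if another thing on the bench is moved by more than 20 mm (distance of any of spare, beaker, jar, dish, slides, brush, dropper from where it was at the start of the episode above 0.02 m).
It also fails if it takes over 70 s, if anything falls off the work surface, if the arm or the gripper's body presses on something with over 40 N, if the wrist force passes 120 N, or if a joint passes its speed limit or range.

ROBOT

A 7-joint arm with a two-finger parallel gripper is mounted at the origin on the work surface. World frame = base frame: x ahead of the robot, y to its left, z up, the work surface at z = 0. Lengths are in m, angles in rad, forces in N, time in s.
With the tool pointing down it reaches from about 0.425 to 0.875 m from the base axis. Payload 4.7 kg.
Tool frame: the origin (TCP) lies on the centre line of the jaws, within the pads' length; the fingertips stand 14 mm ahead of it and the grasp point (between the pads) lies 5 mm behind it; z points along the fingers, x is the direction in which the jaws open and shut, and the axes are right-handed (so a half turn about z gives the same grasp; the last joint's range is limited). The gripper opens to 87 mm and grips with 3 to 60 N. Pads are 19 mm wide; open, the fingers measure 117 mm over their backs; the gripper's body (75 mm by 190 mm) begins 51 mm behind the grasp point.
Start: joints at [1.352, 0.321, -0.07, 1.45, 0.023, 1.371, -0.057], TCP at [0.15, -0.632, 0.237] pointing down, gripper open.
Joint ranges: [-2.86, 2.86], [-0.3, 2.09], [-1.38, 1.24], [0.06, 2.45], [-1.56, 4.7], [0.09, 2.05], [-2.69, 2.69]. Speed limits (rad/s): [2.57, 2.57, 3.14, 3.14, 3.14, 3.14, 3.14].

INTERFACE

Orientations are given as a rotation vector (axis times angle).
In Python, from bench import ctrl gives the robot as it stands.
- The arm moves only by the tool drive_tool, never from a script. Its argument "rows" is a list that holds one entry, the list of rows, each a list of 5 numbers: the shift along the tool's x, y, z scaled (see below), then the turn about the tool's z scaled (see below), then the closure in counts, from 0 (fully open) to 255 (shut). In form: [[[dx, dy, dz, spin, jaw], ...]]. A call has 1 to 20 rows; each row is the pose to reach, as a shift and turn from the pose commanded when the call began, along the tool's axes at that moment, turning the shorter way round; what a row does not reach only later rows make up. The controller multiplies each number of a shift by 300 mm and each number of a turn by pi rad. A row lasts 1/8 s, in which the tool goes at most 62.5 mm and 10.7 degrees, less where a joint would pass 70% of its speed; a pose out of reach is approached as far as the arm can. A call with a number of a shift or a turn outside -1 to 1 is refused whole. A call with a gripper value outside its range is refused whole. The fingers move at their own pace and stop on an object; "grip_force" is the grip in N (left out, the last holds). Time passes only in rows, so rows that repeat a pose let the fingers close. It gives the time, the measured TCP pose, the force and the opening at its end, in the units of the state.
- ctrl.get_state(): the state, without advancing time (a new reading comes with each control period).
- ctrl.get_image(name): name is "side" or "top"; returns a dict with "img" (400x640x3 uint8, blue, green, red), "camera_matrix" (3x3 intrinsics, pixels), "k1" (the pictures are not rectified: a ray, as slopes to the right and down, at radius r is drawn at 1 + k1 r^2 times it, then the intrinsics apply), "R" (3x3) and "t" (3): a world point X has camera coordinates R X + t. Camera axes: x right, y down, z forward; pixel columns grow to the right and rows downward; lengths in m; the calibration is good to about 2 mm. A picture is of the moment at which its call begins. There is no depth.
- ctrl.close_job(): hands the job in, once; it reports no verdict.
The state is a dict: "time": time; "joint_positions": joint angles; "qd": joint speeds; "joint_torque": joint torques, N m; "position": TCP position; "tool_rot": TCP orientation; "ft_force": force on the tool from outside, world axes, zero at the start; "torque": the same for the moment, N m; "grip_width": opening from 0.0 (shut) to 1.0 (fully open).
Only numpy, scipy, OpenCV 4.12 (cv2) and the standard library are available. Lean on these libraries where they do the work, as an engineer would, in place of code of your own. Each camera call takes 0.05 s, during which the arm holds its last target.

## Working session

There is one attempt and no reset: what is moved stays moved. The work goes in short steps, Python scripts to look and compute and a tool call to move; the robot and the scene stay as the last step left them, time stands still between calls to the robot, and variables do not carry over. Pictures are saved under pics/ and viewed, and the job is handed in when it is done.

Besides the shell and the picture viewer there is one more tool, called by a JSON object that holds its "api" and its "payload", one argument or row to a line. drive_tool: Moves the arm, as the interface text tells. Its arguments: {"type":"object","properties":{"rows":{"type":"array"},"grip_force":{"type":"number"}},"required":["rows"]}

```bash
mkdir -p pics; ls; cat > h.py <<'E'
import numpy as np, cv2
from bench import ctrl
def cap(name,fn=None):
    d=ctrl.get_image(name)
    if fn: cv2.imwrite('pics/'+fn,d['img'])
    return d
def ray(d,u,v):
    K=np.array(d['camera_matrix']);k1=d['k1']
    xd=(u-K[0,2])/K[0,0];yd=(v-K[1,2])/K[1,1]
    r=rd=np.hypot(xd,yd)
    for _ in range(50): r=rd/(1+k1*r*r)
    s=r/rd if rd>0 else 1
    R=np.array(d['R']);t=np.array(d['t'])
    return -R.T@t, R.T@np.array([xd*s,yd*s,1])
def plane(d,u,v,z):
    o,r=ray(d,u,v); return o+r*(z-o[2])/r[2]
def proj(d,X):
    K=np.array(d['camera_matrix']);c=np.array(d['R'])@np.array(X)+np.array(d['t'])
    a,b=c[0]/c[2],c[1]/c[2];f=1+d['k1']*(a*a+b*b)
    return K[0,0]*a*f+K[0,2],K[1,1]*b*f+K[1,2]
def two(d1,p1,d2,p2):
    o1,r1=ray(d1,*p1);o2,r2=ray(d2,*p2)
    A=np.stack([r1,-r2],1);s=np.linalg.lstsq(A,o2-o1,rcond=None)[0]
    a,b=o1+s[0]*r1,o2+s[1]*r2
    return (a+b)/2,np.linalg.norm(a-b)
E
python3 - <<'E'
from h import *
for n in('side','top'):
    d=cap(n,n+'0.png'); print(n,np.array(d['camera_matrix']),d['k1'],-np.array(d['R']).T@np.array(d['t']),np.array(d['R']))
print(ctrl.get_state())
E
```

```text
pics
side [[461.24430877   0.         321.49292054]
 [  0.         461.24430877 205.32963381]
 [  0.           0.           1.        ]] 0.04533569250243557 [0.0149335  0.72795071 0.59230551] [[-0.73655577 -0.67601022  0.0222659 ]
 [-0.35488318  0.35822439 -0.86355846]
 [ 0.57579816 -0.64396076 -0.5037569 ]]
top [[517.30724688   0.         324.08606714]
 [  0.         517.30724688 198.0267513 ]
 [  0.           0.           1.        ]] 0.0196945595240995 [0.40908448 0.03168166 1.45808259] [[ 0.02317815 -0.99971703  0.00535096]
 [-0.99164818 -0.02366968 -0.1267818 ]
 [ 0.12687258 -0.0023677  -0.9919162 ]]
{'time': 0.1, 'joint_positions': array([ 1.35210057,  0.32174814, -0.07007101,  1.45155433,  0.02261666,
        1.37079609, -0.05689403]), 'qd': array([ 0.00036187, -0.00193231, -0.00094385, -0.00355292,  0.00054623,
        0.00025141, -0.000325  ]), 'joint_torque': array([ 9.15238179e-04, -4.92569768e+01, -4.05245516e-01, -3.13398349e+01,
       -6.41423394e-02,  3.95120785e-02,  7.55530482e-05]), 'position': array([ 0.14978569, -0.63202231,  0.23557057]), 'tool_rot': array([-2.46365575e+00,  1.94778748e+00,  2.22430139e-03]), 'ft_force': array([-0.78606486, -0.41669552,  0.53690957]), 'torque': array([-0.0035187 ,  0.02992595, -0.00815782]), 'grip_width': 0.9984835987877312}
```

View pics/side0.png

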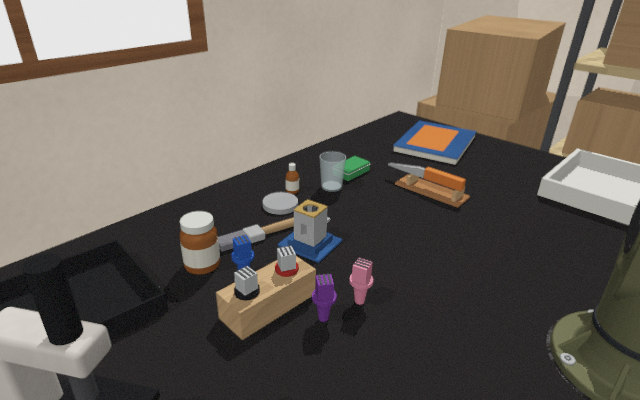

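View pics/top0.png

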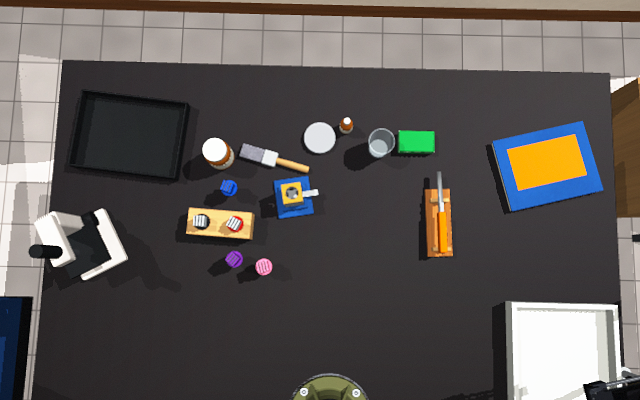

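```bash
python3 - <<'E'
import cv2,numpy as np
t=cv2.imread('pics/top0.png');s=cv2.imread('pics/side0.png')
cv2.imwrite('pics/c1.png',cv2.resize(t[165:285,180:330],None,fx=5,fy=5,interpolation=2))
cv2.imwrite('pics/c2.png',cv2.resize(s[190:330,210:380],None,fx=4.5,fy=4.2,interpolation=2))
a=cv2.resize(t[165:265,405:475],None,fx=5,fy=5,interpolation=2);b=cv2.resize(s[155:210,380:480],None,fx=4,fy=4,interpolation=2)
c=np.zeros((500,760,3),np.uint8);c[:,:350]=a;c[:220,355:755]=b;cv2.imwrite('pics/c3.png',c)
E
```

```text
(no output)
```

View pics/c1.png

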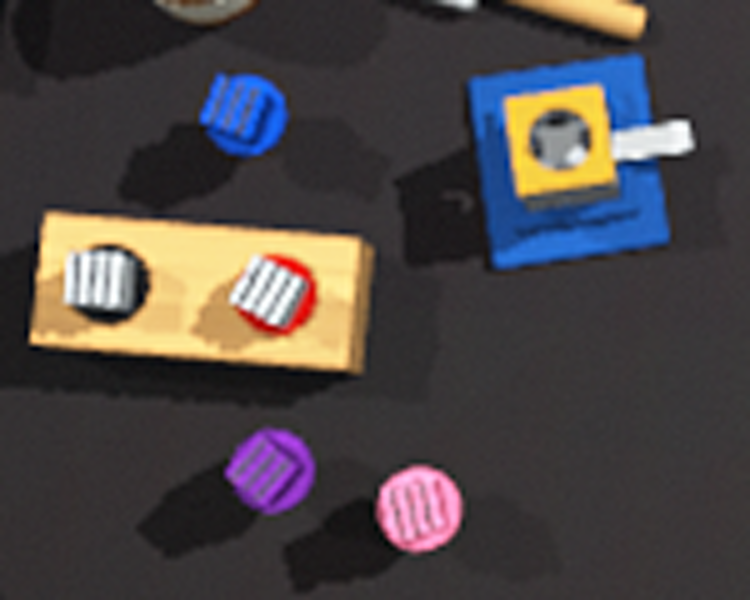

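View pics/c2.png

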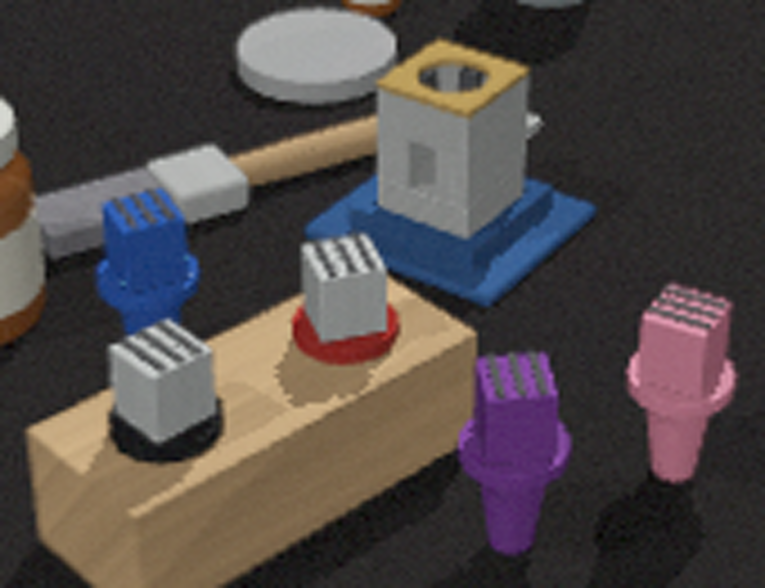

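View pics/c3.png

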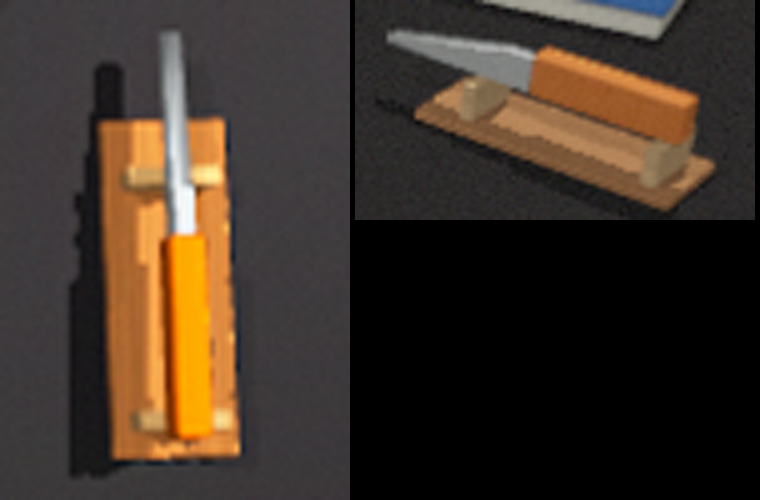

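The chuck is the one with the aluminium head and red collar: top (235,223), side (287,260). The blue one at top (229,187), purple at (234,259) and pink at (264,267) are look-alikes, and the black-collared one at (201,221) is the spare. The crop confirms the red collar in the rack's right-hand hole. The stand's ledge points to the right in the top view (310,193), so the drift is driven towards about +y. The drift's thin end points to +x.

```bash
cat > m.py <<'E'
from h import *
np.set_printoptions(precision=4,suppress=True)
def mask(d,lo,hi,roi):
    h=cv2.cvtColor(d['img'],cv2.COLOR_BGR2HSV);m=cv2.inRange(h,np.array(lo),np.array(hi))
    z=np.zeros_like(m);x0,y0,x1,y1=roi;z[y0:y1,x0:x1]=m[y0:y1,x0:x1];return z
def big(m):
    c=max(cv2.findContours(m,0,1)[0],key=cv2.contourArea);return c
def quad(d,c,z):
    hull=cv2.convexHull(c)[:,0].astype(float)
    P=np.array([plane(d,u,v,z)[:2] for u,v in hull])*1000
    r=cv2.minAreaRect(P.astype(np.float32));return r
E
python3 - <<'E'
from m import *
t=ctrl.get_image('top');s=ctrl.get_image('side')
print('brass top',quad(t,big(mask(t,(18,100,80),(32,255,255),(275,175,320,210))),.094))
print('brass side',quad(s,big(mask(s,(12,60,60),(32,255,255),(285,195,335,222))),.094))
# drift handle top z=.064
print('handle top',quad(t,big(mask(t,(10,200,150),(25,255,255),(425,195,460,262))),.064))
# hole centres
for d,roi in((t,(275,175,320,210)),(s,(285,195,335,222))):
    c=big(mask(d,(12,60,60),(32,255,255),roi)); print(cv2.boundingRect(c),[len(x) for x in cv2.findContours(mask(d,(12,60,60),(32,255,255),roi),cv2.RETR_CCOMP,1)[0]])
# red
for d,roi in((t,(215,205,255,240)),(s,(265,240,310,285))):
    h=cv2.cvtColor(d['img'],cv2.COLOR_BGR2HSV)
    m=mask(d,(0,120,60),(6,255,255),roi)|mask(d,(172,120,60),(180,255,255),roi)
    c=big(m);print('red',cv2.boundingRect(c),cv2.minEnclosingCircle(c))
    w=mask(d,(0,0,60),(180,60,255),roi);c=big(w);print('head',cv2.boundingRect(c),cv2.minAreaRect(c))
E
```

```text
brass top ((595.654052734375, 115.13267517089844), (52.467933654785156, 52.213531494140625), 9.617655754089355)
brass side ((595.193359375, 115.67898559570312), (57.77595520019531, 60.49689865112305), 10.41125774383545)
handle top ((504.3358154296875, -293.2498779296875), (110.44490051269531, 21.906328201293945), 1.8115484714508057)
(281, 182, 22, 23) [74, 36]
(294, 199, 34, 19) [22, 68, 33]
red (228, 216, 15, 16) ((234.93698120117188, 223.5167999267578), 7.7624664306640625)
head (226, 216, 15, 14) ((232.90003967285156, 222.7000274658203), (12.074767112731934, 10.28591251373291), 26.56505012512207)
red (275, 263, 24, 14) ((286.36956787109375, 267.5), 11.641275405883789)
head (276, 246, 20, 25) ((285.5, 258.0), (24.0, 19.0), 90.0)
```

```bash
python3 - <<'E'
import cv2,numpy as np
t=cv2.imread('pics/top0.png');s=cv2.imread('pics/side0.png')
def crop(im,x0,y0,x1,y1,f):
    c=cv2.resize(im[y0:y1,x0:x1],None,fx=f,fy=f,interpolation=2)
    for i in range(x0,x1,5):
        cv2.line(c,((i-x0)*f+f//2,0),((i-x0)*f+f//2,5),(0,255,255),1);cv2.putText(c,str(i),((i-x0)*f,16),0,.35,(0,255,255),1)
    for j in range(y0,y1,5):
        cv2.putText(c,str(j),(0,(j-y0)*f+f//2+4),0,.35,(0,255,255),1)
    return c
a=crop(t,215,205,255,245,10);b=crop(s,268,240,308,280,10)
cv2.imwrite('pics/c4.png',np.hstack([a,b]))
E
```

```text
(no output)
```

View pics/c4.png

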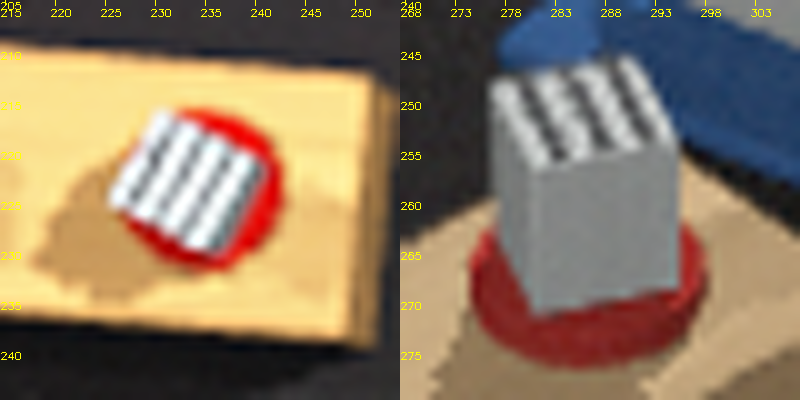

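```bash
python3 - <<'E'
from m import *
t=ctrl.get_image('top');s=ctrl.get_image('side')
T=np.array([(231,215.5),(241,220.7),(236.7,230),(225.8,225)]);S=np.array([(276.5,248.3),(290.7,245.2),(295.5,253.5),(281.5,256.3)])
p,g=two(t,T.mean(0),s,S.mean(0));print('head top',p,g)
z=p[2]
for d,C in((t,T),(s,S)):
    r=cv2.minAreaRect(np.array([plane(d,u,v,z)[:2]*1000 for u,v in C],np.float32));print(r)
    Q=np.array([plane(d,u,v,z)[:2] for u,v in C]);e=np.roll(Q,-1,0)-Q
    print(np.degrees(np.arctan2(e[:,1],e[:,0]))%90,np.linalg.norm(e,axis=1))
# collar by top circle at z-.034
print('collar top', plane(t,234.9,223.5,z-.036))
# collar underside side: ellipse bottom
st=ctrl.get_state();import scipy.spatial.transform as q
R=q.Rotation.from_rotvec(st['tool_rot']).as_matrix();print(R,st['position'])
E
```

```text
head top [0.5117 0.2645 0.1009] 0.0006491732235844699
((511.9528503417969, 264.4157409667969), (31.66060447692871, 28.16451072692871), 66.85124206542969)
[64.0088 67.5939 66.8512 63.8108] [0.0299 0.0267 0.0317 0.0282]
((511.96099853515625, 264.71630859375), (27.250125885009766, 27.255693435668945), 65.18305969238281)
[65.1831 64.1766 62.9491 66.9884] [0.0273 0.0273 0.026  0.0263]
collar top [0.5124 0.267  0.0649]
[[ 0.2307 -0.973  -0.0002]
 [-0.973  -0.2307  0.0005]
 [-0.0005  0.     -1.    ]] [ 0.1499 -0.6323  0.2362]
```

```bash
cat >> m.py <<'E'
from scipy.spatial.transform import Rotation as Ro
def units(points, yaw=None):
    "world targets (TCP measured frame) -> shift units, and spin unit to bring tool x to yaw deg (mod 180)"
    st=ctrl.get_state();R=Ro.from_rotvec(st['tool_rot']).as_matrix();p=st['position']
    for q in points: print('shift',R.T@(np.array(q)-p)/.3)
    cy=np.degrees(np.arctan2(R[1,0],R[0,0]))
    if yaw is not None:
        d=(yaw-cy+90)%180-90; print('cur yaw',cy,'spin',-np.radians(d)/np.pi)
def stt():
    st=ctrl.get_state();R=Ro.from_rotvec(st['tool_rot']).as_matrix()
    print(st['time'],st['position'],'yaw',np.degrees(np.arctan2(R[1,0],R[0,0])),'z',R[:,2],'F',st['ft_force'],'T',st['torque'],'w',st['grip_width'],'j',st['joint_positions'])
E
python3 - <<'E'
from m import *
units([(.55,-.25,.25),(.512,.265,.2)],-25)
t=ctrl.get_image('top')
print('purple',plane(t,232,257,.085),'spare',plane(t,199,219,.1),'pink',plane(t,264,266,.085),'blue',plane(t,227,186,.085))
E
```

```text
shift [-0.9324 -1.5917 -0.0455]
shift [-2.6319 -1.8645  0.1221]
cur yaw -76.66182117763029 spin -0.2870101176535016
purple [0.4224 0.2671 0.085 ] spare [0.5194 0.3556 0.1   ] pink [0.4009 0.1821 0.085 ] blue [0.611  0.2892 0.085 ]
```

{"api": "drive_tool", "payload": {
  "rows": [
    [[-0.47, -0.8, -0.05, 0, 90], [-0.47, -0.8, -0.05, 0, 90], [-0.47, -0.8, -0.05, 0, 90], [-0.47, -0.8, -0.05, 0, 90], [-0.47, -0.8, -0.05, 0, 90]]
  ],
  "grip_force": 40
}}

```text
time: 0.98
position: [0.3545, -0.4364, 0.2522]
tool_rot: [-2.469, 1.941, -0.002]
ft_force: [-0.3, -0.3, 0.9]
grip_width: 0.655
```

{"api": "drive_tool", "payload": {
  "rows": [
    [[-0.47, -0.8, 0, 0, 90], [-0.47, -0.8, 0, 0, 90], [-0.47, -0.8, 0, 0, 90], [-0.47, -0.8, 0, 0, 90], [-0.47, -0.8, 0, 0, 90]]
  ]
}}

```text
time: 1.6
position: [0.5546, -0.2428, 0.2517]
tool_rot: [-2.468, 1.94, -0.0]
ft_force: [-1.0, 0.1, -0.5]
grip_width: 0.651
```

{"api": "drive_tool", "payload": {
  "rows": [
    [[-0.85, -0.13, 0.05, -0.15, 90], [-0.85, -0.13, 0.05, -0.15, 90], [-0.85, -0.13, 0.05, -0.15, 90], [-0.85, -0.13, 0.05, -0.15, 90], [-0.85, -0.13, 0.05, -0.15, 90], [-0.85, -0.13, 0.05, -0.15, 90]]
  ]
}}

```text
time: 2.35
position: [0.531, 0.0099, 0.2367]
tool_rot: [2.851, -1.317, 0.001]
ft_force: [0.6, 0.1, -0.1]
grip_width: 0.651
```

```bash
python3 - <<'E'
from m import *
stt();units([(.512,.265,.18),(.512,.265,.085)],-25)
E
```

```text
2.35 [0.531  0.0099 0.2367] yaw -49.585697947636234 z [ 0.0003 -0.0009 -1.    ] F [ 0.641   0.1233 -0.0528] T [-0.1039 -0.063  -0.0011] w 0.6506757952476506 j [ 0.5449  0.1085 -0.6536  1.7261  0.0688  1.3296 -0.9877]
shift [-0.6888 -0.503   0.1881]
shift [-0.6891 -0.5032  0.5048]
cur yaw -49.585697947636234 spin -0.1365872108202013
```

{"api": "drive_tool", "payload": {
  "rows": [
    [[-0.69, -0.5, 0.19, -0.137, 90], [-0.69, -0.5, 0.19, -0.137, 90], [-0.69, -0.5, 0.19, -0.137, 90], [-0.69, -0.5, 0.19, -0.137, 90], [-0.69, -0.5, 0.19, -0.137, 90], [-0.69, -0.5, 0.19, -0.137, 90], [-0.69, -0.5, 0.19, -0.137, 90]]
  ]
}}

```text
time: 3.22
position: [0.513, 0.2615, 0.1795]
tool_rot: [3.064, -0.687, 0.001]
ft_force: [0.9, 0.2, 0.3]
grip_width: 0.645
```

```bash
python3 - <<'E'
from m import *
stt();units([(.512,.265,.085)],-25);t=cap('top','t1.png');s=cap('side','s1.png')
cv2.imwrite('pics/cc1.png',np.hstack([cv2.resize(t['img'][160:290,160:300],None,fx=2.8,fy=3),cv2.resize(s['img'][160:320,200:340],None,fx=2.8,fy=2.4375)]))
E
```

```text
3.225 [0.513  0.2615 0.1795] yaw -25.260427783073634 z [ 0.0005 -0.0016 -1.    ] F [0.9373 0.2097 0.3054] T [-0.0283 -0.0983 -0.0512] w 0.6445961163591055 j [ 0.1927  0.2993 -0.8374  1.6923  0.2343  1.2543 -1.1372]
shift [-0.0083 -0.0094  0.315 ]
cur yaw -25.260427783073634 spin -0.001446821017075766
```

View pics/cc1.png

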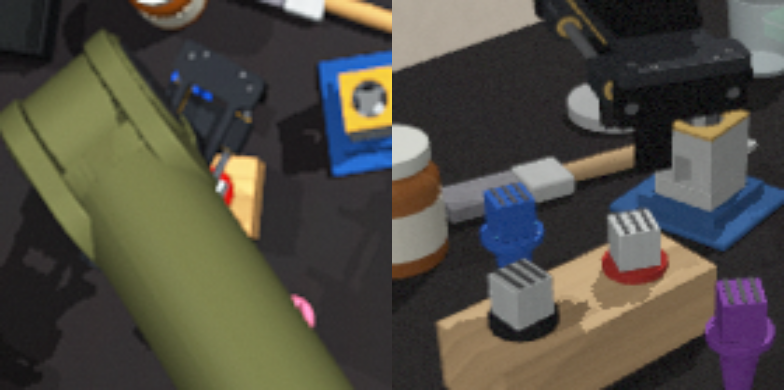

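{"api": "drive_tool", "payload": {
  "rows": [
    [[-0.003, -0.003, 0.22, 0, 90], [-0.003, -0.003, 0.22, 0, 90], [-0.003, -0.003, 0.22, 0, 90], [-0.003, -0.003, 0.22, 0, 90]]
  ]
}}

```text
time: 3.82
position: [0.5124, 0.2664, 0.1158]
tool_rot: [-3.065, 0.68, -0.005]
ft_force: [-0.5, 0.5, -0.8]
grip_width: 0.646
```

```bash
python3 - <<'E'
from m import *
stt();units([(.512,.265,.085)],-25)
E
```

```text
3.825 [0.5124 0.2664 0.1158] yaw -25.032354055370245 z [ 0.0034  0.0012 -1.    ] F [-0.4513  0.5367 -0.7566] T [-0.0812 -0.091   0.036 ] w 0.646195277956083 j [ 0.1612  0.3648 -0.8176  1.7603  0.2918  1.1389 -1.1834]
shift [0.0005 0.005  0.1028]
cur yaw -25.032354055370245 spin -0.00017974475205693668
```

{"api": "drive_tool", "payload": {
  "rows": [
    [[0, 0.004, 0.1, 0, 90], [0, 0.004, 0.1, 0, 90], [0, 0.004, 0.1, 0, 90], [0, 0.004, 0.1, 0, 90], [0, 0.004, 0.1, 0, 220], [0, 0.004, 0.1, 0, 220], [0, 0.004, 0.1, 0, 220], [0, 0.004, 0.1, 0, 220], [0, 0.004, 0.1, 0, 220], [0, 0.004, 0.1, 0, 220]]
  ],
  "grip_force": 40
}}

```text
time: 5.08
position: [0.5106, 0.2647, 0.0835]
tool_rot: [3.067, -0.68, 0.0]
ft_force: [0.5, 0.0, -0.1]
grip_width: 0.315
```

```bash
python3 - <<'E'
from m import *
stt();s=cap('side','s2.png')
cv2.imwrite('pics/cc2.png',cv2.resize(s['img'][160:320,200:360],None,fx=3.5,fy=3.5))
E
```

```text
5.075 [0.5106 0.2647 0.0835] yaw -25.00417758121633 z [ 0.0002 -0.0001 -1.    ] F [ 0.4829  0.0481 -0.1398] T [-0.1233 -0.1705 -0.0355] w 0.31507409152481153 j [ 0.1467  0.3999 -0.8016  1.7919  0.322   1.0858 -1.2045]
```

View pics/cc2.png

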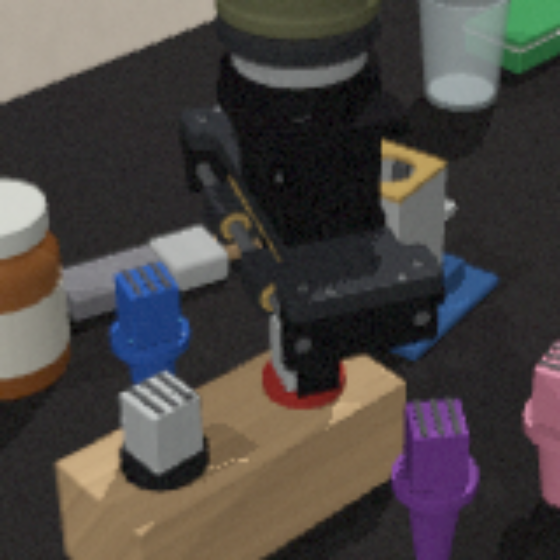

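{"api": "drive_tool", "payload": {
  "rows": [
    [[0, 0, -0.1, 0, 220], [0, 0, -0.2, 0, 220], [0, 0, -0.3, 0, 220], [0, 0, -0.38, 0, 220], [0, 0, -0.38, 0, 220], [0, 0, -0.38, 0, 220]]
  ],
  "grip_force": 60
}}

```text
time: 5.88
position: [0.5097, 0.2641, 0.196]
tool_rot: [3.066, -0.68, -0.003]
ft_force: [0.3, -0.5, -3.3]
grip_width: 0.319
```

```bash
python3 - <<'E'
from m import *
stt();units([(.5955,.1153,.19)],-25)
E
```

```text
5.875 [0.5097 0.2641 0.196 ] yaw -25.002117009418903 z [-0.0021 -0.0012 -1.    ] F [ 0.2767 -0.5452 -3.3233] T [-0.0251 -0.0346 -0.0098] w 0.3187753014785262 j [ 0.1983  0.2845 -0.8481  1.6743  0.2209  1.2854 -1.1294]
shift [0.4691 0.3287 0.0198]
cur yaw -25.002117009418903 spin -1.176116343831129e-05
```

{"api": "drive_tool", "payload": {
  "rows": [
    [[0.15, 0.1, 0, 0, 220], [0.3, 0.2, 0, 0, 220], [0.42, 0.3, 0.01, 0, 220], [0.47, 0.328, 0.01, 0, 220], [0.47, 0.328, 0.02, 0, 220], [0.47, 0.328, 0.02, 0, 220], [0.47, 0.328, 0.02, 0, 220]]
  ]
}}

```text
time: 6.75
position: [0.5957, 0.1184, 0.1915]
tool_rot: [-3.068, 0.674, 0.001]
ft_force: [1.0, -0.6, -3.6]
grip_width: 0.317
```

```bash
python3 - <<'E'
from m import *
stt();units([(.5955,.1153,.19)],-25)
s=cap('side','s3.png');t=cap('top','t3.png')
cv2.imwrite('pics/cc3.png',np.hstack([cv2.resize(s['img'][150:260,260:360],None,fx=5,fy=5,interpolation=2),cv2.resize(t['img'][130:240,240:300],None,fx=5,fy=5,interpolation=2)]))
E
```

```text
6.75 [0.5957 0.1184 0.1915] yaw -24.797996357977166 z [-0.0004  0.0005 -1.    ] F [ 1.0101 -0.5813 -3.6273] T [-0.0046 -0.0985 -0.0089] w 0.31709952314946865 j [ 0.38    0.3466 -0.7625  1.6015  0.2458  1.2929 -0.8535]
shift [0.0037 0.0095 0.0051]
cur yaw -24.797996357977166 spin 0.0011222424556823936
```

View pics/cc3.png

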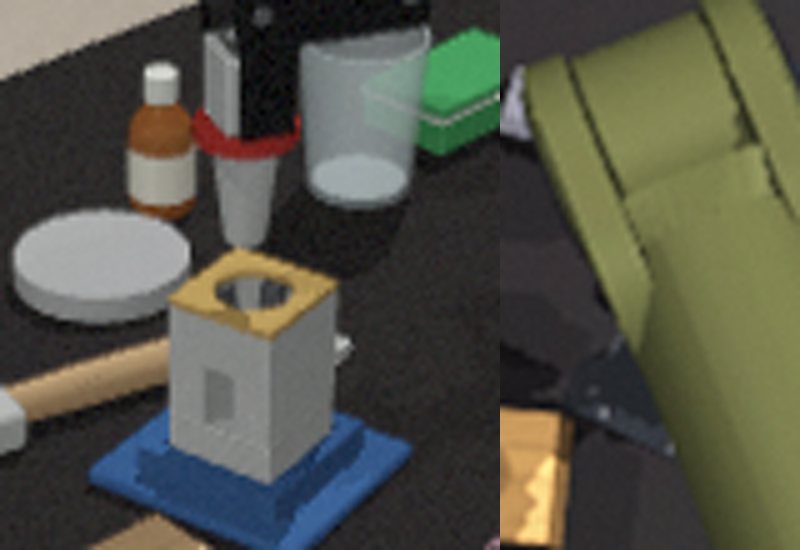

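```bash
python3 - <<'E'
from m import *
stt();s=cap('side','s4.png');st=ctrl.get_state();p=st['position']
im=s['img']
for dz in (.0255,.0735): print(proj(s,p-[0,0,dz]))
print('mouth proj',proj(s,[.5955,.1153,.094]))
h=cv2.cvtColor(im,cv2.COLOR_BGR2HSV)
m=mask(s,(0,120,40),(6,255,255),(290,160,325,190))|mask(s,(172,120,40),(180,255,255),(290,160,325,190))
print('collar',cv2.boundingRect(big(m)))
print(im[188,296:324].mean(1).astype(int));print(im[194,296:324].mean(1).astype(int));print(im[185:204,308].mean(1).astype(int))
c=mask(s,(12,60,60),(32,255,255),(285,195,335,222));cs,hh=cv2.findContours(c,cv2.RETR_CCOMP,2)
for k,q in enumerate(cs):
    if hh[0][k][3]>=0 and len(q)>6: print('hole',cv2.fitEllipse(q))
x=big(c)[:,0];print(x[x[:,0].argmin()],x[x[:,0].argmax()],x[x[:,1].argmin()],x[x[:,1].argmax()])
E
```

```text
6.85 [0.5961 0.1175 0.1918] yaw -24.860966526152556 z [ 0.0003  0.0001 -1.    ] F [ 0.2499  0.3317 -3.1842] T [ 0.0098 -0.0683  0.0261] w 0.315412772368636 j [ 0.3804  0.3464 -0.7617  1.601   0.2461  1.293  -0.8534]
(np.float64(309.3681199199029), np.float64(177.3158742319754))
(np.float64(309.16329573514406), np.float64(197.79529472305225))
mouth proj (np.float64(309.9328667456558), np.float64(207.59687087604752))
collar (298, 172, 22, 10)
[139 127 117  54  35  38  36  71 119 126 131 132 129 125 121 121 117 107
  85  41  44  45  40  28  23  29  72  94]
[ 29  28  37  42  47  41  39  42  79 124 130 131 130 125 121 121 112  81
  32  25  27  29  20  16  29  29  26  27]
[122 125 129 129 127 127 129 130 129 130 131 129 132 126  98 146 147 148
 141]
hole ((310.1560363769531, 208.20106506347656), (7.342200756072998, 15.122160911560059), 90.29258728027344)
[294 209] [327 207] [306 199] [311 217]
```

```bash
python3 - <<'E'
from m import *
stt();units([(.5948,.1138,.155)],-25)
E
```

```text
6.9 [0.5963 0.1171 0.1918] yaw -24.898513469414848 z [ 0.0004 -0.     -1.    ] F [ 0.4085 -0.6691 -2.8425] T [-0.1188 -0.0641 -0.0424] w 0.3167252861016354 j [ 0.3807  0.3464 -0.7613  1.6008  0.2462  1.293  -0.8533]
shift [0.0001 0.0122 0.1226]
cur yaw -24.898513469414848 spin 0.0005638140588063816
```

{"api": "drive_tool", "payload": {
  "rows": [
    [[0, 0.01, 0.04, 0, 220], [0, 0.01, 0.08, 0, 220], [0, 0.01, 0.12, 0, 220], [0, 0.01, 0.12, 0, 220], [0, 0.01, 0.12, 0, 220], [0, 0.01, 0.12, 0, 220]]
  ]
}}

```text
time: 7.65
position: [0.5958, 0.1134, 0.1561]
tool_rot: [-3.067, 0.68, -0.001]
ft_force: [-0.0, -0.0, -3.1]
grip_width: 0.318
```

```bash
python3 - <<'E'
from m import *
stt();units([(.5948,.1138,.1295)],-25)
s=cap('side','s5.png');im=s['img'];p=ctrl.get_state()['position']
for dz in(.0255,.05): print(proj(s,p-[0,0,dz]))
for r in(192,196,200):print(im[r,296:324].mean(1).astype(int))
cv2.imwrite('pics/cc5.png',cv2.resize(im[170:250,280:350],None,fx=7,fy=7,interpolation=2))
E
```

```text
7.65 [0.5958 0.1134 0.1561] yaw -24.999692367701424 z [ 0.001   0.0001 -1.    ] F [-0.038  -0.0353 -3.0577] T [-0.0393 -0.0345  0.0619] w 0.31776508960644984 j [ 0.3788  0.3718 -0.751   1.6464  0.2665  1.2281 -0.8646]
shift [-0.0035  0.0003  0.0885]
cur yaw -24.999692367701424 spin 1.7090683254000145e-06
(np.float64(310.6513008833751), np.float64(192.1386304740861))
(np.float64(310.5308501733001), np.float64(202.31393943174578))
[55 43 34 38 47 60 62 70 63 60 62 68 67 40 30 29 31 32 40 41 41 46 52 51
 62 23 33 28]
[ 64  40  43  41  42  45  41  43  86  99 100  86  91  92  86  86  88  88
  94  86  98  31  28  31  29  25  25  25]
[172 173  30  44  41  42  42  41  66 116 125 123 132 127 126 124 121 119
 114 110  37  29  29  26  28  28  27  28]
```

View pics/cc5.png

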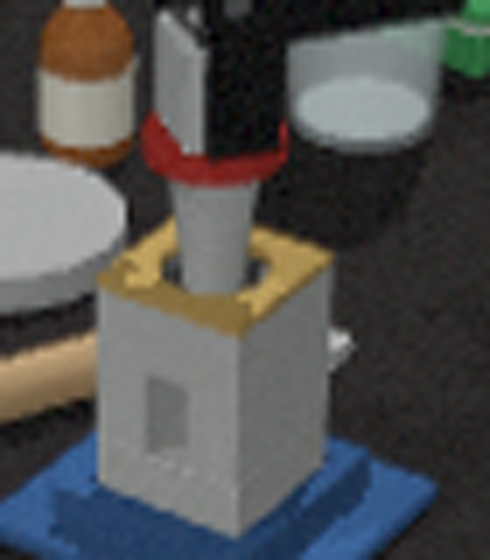

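{"api": "drive_tool", "payload": {
  "rows": [
    [[-0.003, 0.001, 0.03, 0, 220], [-0.003, 0.001, 0.06, 0, 220], [-0.003, 0.001, 0.085, 0, 220], [-0.003, 0.001, 0.085, 0, 220], [-0.003, 0.001, 0.085, 0, 220]]
  ]
}}

```text
time: 8.32
position: [0.5944, 0.1134, 0.13]
tool_rot: [3.067, -0.68, -0.0]
ft_force: [0.3, 0.4, -3.0]
grip_width: 0.315
```

```bash
python3 - <<'E'
from m import *
stt();units([(.5948,.1138,.1295)],-25)
s=cap('side','s6.png');im=s['img']
cv2.imwrite('pics/cc6.png',cv2.resize(im[170:250,280:350],None,fx=7,fy=7,interpolation=2))
E
```

```text
8.325 [0.5944 0.1134 0.13  ] yaw -25.000872557198804 z [-0.0003 -0.     -1.    ] F [ 0.2536  0.3976 -2.9604] T [-0.0036 -0.1534  0.0237] w 0.31469958318504276 j [ 0.3715  0.3939 -0.7428  1.676   0.2841  1.1833 -0.8781]
shift [ 0.0007 -0.0018  0.0017]
cur yaw -25.000872557198804 spin -4.8475399933541516e-06
```

View pics/cc6.png

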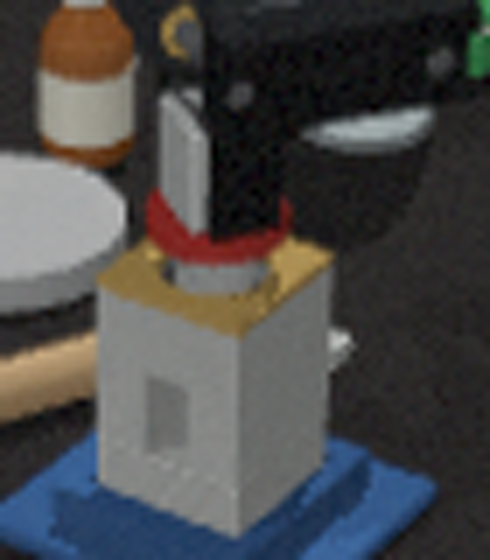

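{"api": "drive_tool", "payload": {
  "rows": [
    [[-0.001, 0, 0.0015, 0.054, 220], [-0.002, 0, 0.003, 0.108, 220], [-0.003, 0, 0.0045, 0.162, 220], [-0.002, 0, 0.006, 0.108, 220], [-0.001, 0, 0.0075, 0.054, 220], [0, 0, 0.009, 0, 220], [0.001, 0, 0.0105, -0.054, 220], [0.002, 0, 0.012, -0.108, 220], [0.003, 0, 0.0135, -0.162, 220], [0.002, 0, 0.015, -0.108, 220], [0.001, 0, 0.0165, -0.054, 220], [0, 0, 0.018, 0, 220]]
  ]
}}

```text
time: 9.88
position: [0.595, 0.1132, 0.1251]
tool_rot: [-3.065, 0.689, -0.002]
ft_force: [2.3, 0.0, -1.8]
grip_width: 0.311
```

```bash
python3 - <<'E'
from m import *
stt()
E
```

```text
9.875 [0.595  0.1132 0.1251] yaw -25.333274852433785 z [ 0.0012 -0.0001 -1.    ] F [ 2.2801  0.0479 -1.7599] T [ 0.0673 -0.5195  0.0225] w 0.3112396885840523 j [ 0.3662  0.3973 -0.7359  1.681   0.2862  1.1729 -0.885 ]
```

{"api": "drive_tool", "payload": {
  "rows": [
    [[-0.001, 0, 0.0015, 0.054, 220], [-0.002, 0, 0.003, 0.108, 220], [-0.003, 0, 0.0045, 0.162, 220], [-0.002, 0, 0.006, 0.108, 220], [-0.001, 0, 0.0075, 0.054, 220], [0, 0, 0.009, 0, 220], [0.001, 0, 0.0105, -0.054, 220], [0.002, 0, 0.012, -0.108, 220]]
  ]
}}

```text
time: 10.88
position: [0.5954, 0.1133, 0.1226]
tool_rot: [3.138, -0.145, 0.002]
ft_force: [-1.4, -0.1, 4.1]
grip_width: 0.318
```

```bash
python3 - <<'E'
from m import *
stt();s=cap('side','s7.png');im=s['img']
cv2.imwrite('pics/cc7.png',cv2.resize(im[170:250,280:350],None,fx=7,fy=7,interpolation=2))
E
```

```text
10.875 [0.5954 0.1133 0.1226] yaw -5.285223758796302 z [ 0.0012 -0.0002 -1.    ] F [-1.4469 -0.12    4.1424] T [-0.0201  0.2644 -0.2084] w 0.3178002290227905 j [ 0.4096  0.4186 -0.7954  1.6807  0.3204  1.1768 -0.5593]
```

View pics/cc7.png

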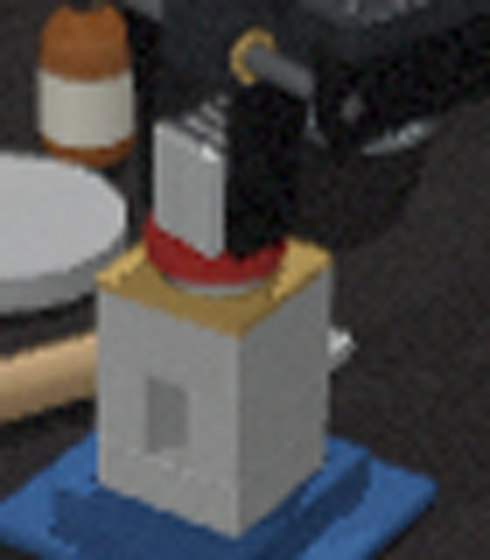

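{"api": "drive_tool", "payload": {
  "rows": [
    [[0.001, 0, 0.0015, -0.054, 220], [0, 0, 0.003, 0, 220], [-0.001, 0, 0.0045, 0.054, 220], [-0.002, 0, 0.006, 0.108, 220], [-0.003, -0.001, 0.0075, 0.162, 220], [-0.003, -0.001, 0.009, 0.216, 220]]
  ]
}}

```text
time: 11.68
position: [0.5949, 0.1137, 0.1206]
tool_rot: [-2.904, 1.198, -0.004]
ft_force: [-2.0, -0.8, 8.1]
grip_width: 0.318
```

```bash
python3 - <<'E'
from m import *
stt();s=cap('side','s8.png');im=s['img']
cv2.imwrite('pics/cc8.png',cv2.resize(im[170:250,280:350],None,fx=7,fy=7,interpolation=2))
E
```

```text
11.675 [0.5949 0.1137 0.1206] yaw -44.8513205988629 z [ 0.0023 -0.0008 -1.    ] F [-2.0269 -0.7841  8.1259] T [-0.2146  0.5434  0.2945] w 0.3181393329669983 j [ 0.315   0.3847 -0.6704  1.6878  0.259   1.1573 -1.2072]
```

View pics/cc8.png

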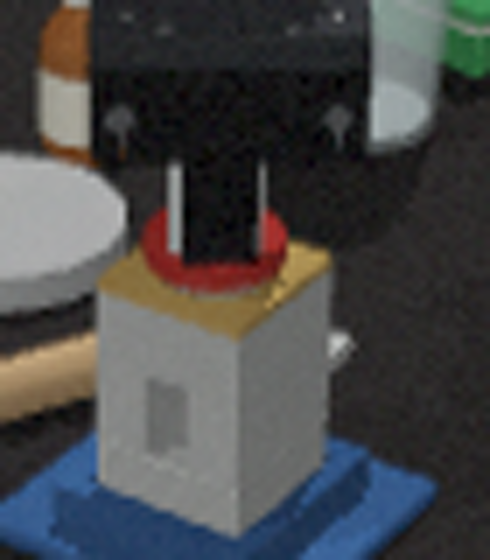

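{"api": "drive_tool", "payload": {
  "rows": [
    [[-0.001, 0, 0.0015, 0.04, 220], [0, 0, 0.003, 0, 220], [0.001, 0, 0.0045, -0.054, 220], [0.002, 0, 0.006, -0.108, 220], [0.003, -0.001, 0.0075, -0.162, 220], [0.003, -0.001, 0.009, -0.216, 220]]
  ]
}}

```text
time: 12.48
position: [0.5957, 0.1133, 0.1184]
tool_rot: [3.138, -0.15, 0.003]
ft_force: [-3.1, -1.3, 10.3]
grip_width: 0.318
```

```bash
python3 - <<'E'
from m import *
stt();s=cap('side','s9.png');im=s['img']
cv2.imwrite('pics/cc9.png',cv2.resize(im[170:250,280:350],None,fx=7,fy=7,interpolation=2))
E
```

```text
12.475 [0.5957 0.1133 0.1184] yaw -5.4567622830247045 z [ 0.0019 -0.0006 -1.    ] F [-3.1155 -1.2922 10.2753] T [-0.2777  0.7568 -0.273 ] w 0.31794793362419865 j [ 0.4051  0.4218 -0.79    1.6848  0.3228  1.1687 -0.564 ]
```

View pics/cc9.png

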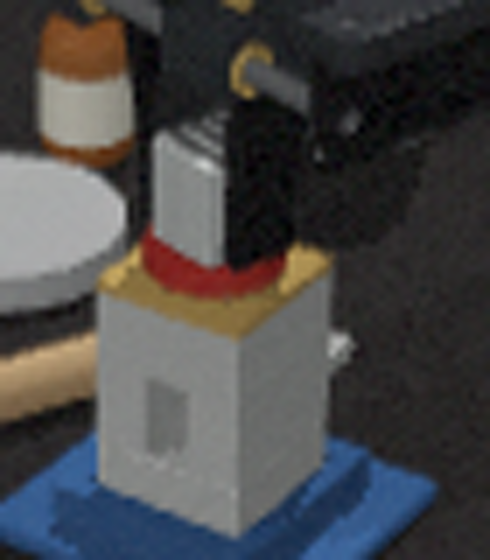

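{"api": "drive_tool", "payload": {
  "rows": [
    [[0.001, 0, 0.0015, -0.04, 220], [0, 0, 0.003, 0, 220], [-0.001, 0, 0.0045, 0.054, 220], [-0.002, 0, 0.006, 0.108, 220], [-0.003, 0, 0.0075, 0.162, 220]]
  ]
}}

```text
time: 13.15
position: [0.5951, 0.1138, 0.1165]
tool_rot: [-2.995, 0.947, -0.005]
ft_force: [-2.4, -0.9, 12.0]
grip_width: 0.318
```

```bash
python3 - <<'E'
from m import *
stt();s=cap('side','s10.png');im=s['img']
cv2.imwrite('pics/cc10.png',cv2.resize(im[170:250,280:350],None,fx=7,fy=7,interpolation=2))
E
```

```text
13.15 [0.5951 0.1138 0.1165] yaw -35.105636146350236 z [ 0.0032 -0.0006 -1.    ] F [-2.4036 -0.9413 11.9599] T [-0.242   0.7177  0.3151] w 0.31785621308440837 j [ 0.3338  0.3952 -0.6953  1.6911  0.2751  1.152  -1.0486]
```

View pics/cc10.png

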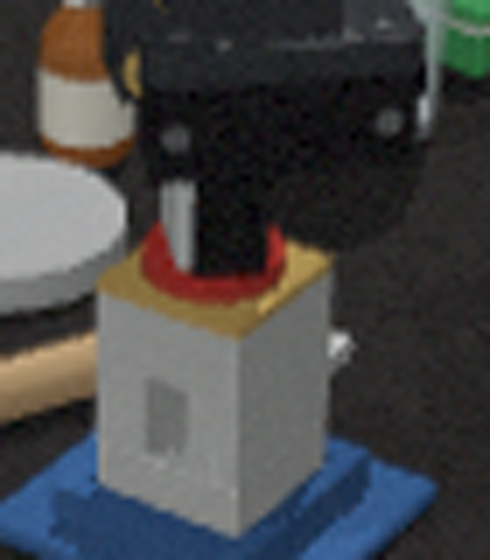

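{"api": "drive_tool", "payload": {
  "rows": [
    [[-0.001, 0, 0.0015, 0.054, 220], [0, 0, 0.003, 0, 220], [0.001, 0, 0.0045, -0.054, 220], [0.002, 0, 0.006, -0.108, 220]]
  ]
}}

```text
time: 13.7
position: [0.5958, 0.1133, 0.1156]
tool_rot: [-3.114, 0.416, -0.005]
ft_force: [-4.9, -1.0, 16.5]
grip_width: 0.315
```

```bash
python3 - <<'E'
from m import *
stt()
E
```

```text
13.7 [0.5958 0.1133 0.1156] yaw -15.212918077694228 z [ 0.0031 -0.0003 -1.    ] F [-4.9274 -1.0463 16.5203] T [-0.334   1.2797 -0.524 ] w 0.31507049272162463 j [ 0.3795  0.4139 -0.7553  1.689   0.3071  1.158  -0.7231]
```

{"api": "drive_tool", "payload": {
  "rows": [
    [[0, 0, 0.0015, -0.03, 220], [0, 0, 0.003, 0, 220], [0, 0, 0.003, 0, 220], [0, 0, 0.003, 0, 220]]
  ]
}}

```text
time: 14.2
position: [0.5958, 0.1136, 0.1153]
tool_rot: [3.113, -0.421, 0.005]
ft_force: [-5.9, -1.6, 19.5]
grip_width: 0.32
```

```bash
python3 - <<'E'
from m import *
stt();s=cap('side','s11.png');im=s['img']
cv2.imwrite('pics/cc11.png',cv2.resize(im[170:250,280:350],None,fx=7,fy=7,interpolation=2))
E
```

```text
14.2 [0.5958 0.1136 0.1153] yaw -15.415584613239387 z [ 0.0034 -0.0007 -1.    ] F [-5.9265 -1.554  19.545 ] T [-0.3184  1.5802  0.0266] w 0.31959819574439857 j [ 0.3782  0.4139 -0.7545  1.6894  0.3076  1.1573 -0.7276]
```

View pics/cc11.png

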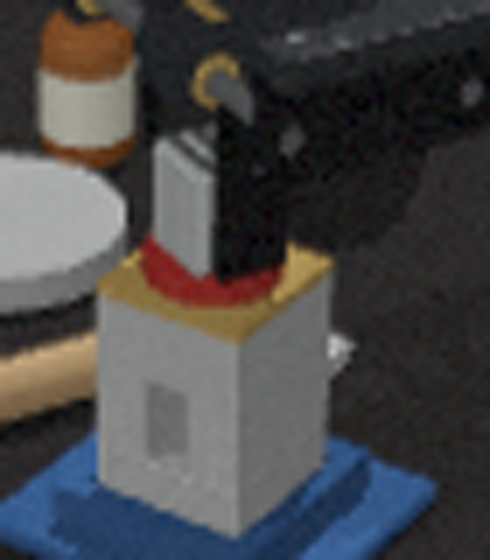

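{"api": "drive_tool", "payload": {
  "rows": [
    [[-0.001, 0, 0, 0.054, 220], [-0.002, 0, 0.001, 0.108, 220], [-0.001, 0, 0.001, 0.054, 220], [0, 0, 0.001, 0, 220], [0, 0, 0.001, 0, 220], [0, 0, 0.001, 0, 220]]
  ]
}}

```text
time: 15.0
position: [0.5958, 0.1133, 0.1151]
tool_rot: [3.113, -0.422, 0.006]
ft_force: [-6.1, -2.0, 20.7]
grip_width: 0.313
```

```bash
python3 - <<'E'
from m import *
stt();s=cap('side');im=s['img']
n=ctrl.get_state()['ft_force'][2]+3; z=.094-(n-5)/8000
m=mask(s,(0,120,40),(6,255,255),(290,180,335,230))|mask(s,(172,120,40),(180,255,255),(290,180,335,230))
b=cv2.boundingRect(big(m));print(b, z)
a=np.linspace(0,6.28,200)
for c in (z,z+.002):
  P=np.array([proj(s,[.5955+.022*np.cos(q),.1153+.022*np.sin(q),c]) for q in a]);print(P.max(0),P.min(0))
for u in range(304,316,3): print(im[205:222,u].tolist())
E
```

```text
15.0 [0.5958 0.1133 0.1151] yaw -15.433906939764555 z [ 0.0034 -0.001  -1.    ] F [-6.1006 -2.0297 20.7452] T [-0.4424  1.617   0.0233] w 0.31277457326919167 j [ 0.3776  0.4138 -0.7532  1.6895  0.3074  1.157  -0.7273]
(300, 203, 20, 11) 0.09165084045484347
[320.2639 213.9299] [299.5651 203.3699]
[320.2836 213.1099] [299.5635 202.5705]
[[118, 120, 122], [76, 79, 125], [32, 38, 127], [29, 31, 126], [34, 39, 131], [34, 37, 129], [32, 35, 128], [40, 58, 130], [63, 111, 136], [63, 113, 137], [82, 117, 136], [132, 133, 132], [133, 135, 132], [133, 135, 132], [131, 133, 133], [132, 133, 133], [133, 136, 134]]
[[128, 130, 127], [127, 129, 127], [127, 128, 125], [118, 120, 123], [34, 35, 111], [32, 38, 129], [34, 34, 130], [33, 39, 127], [44, 69, 130], [65, 112, 135], [67, 115, 139], [78, 117, 136], [118, 129, 132], [131, 133, 132], [135, 136, 135], [132, 134, 132], [131, 132, 130]]
[[83, 84, 84], [77, 78, 77], [75, 73, 73], [51, 48, 67], [28, 32, 108], [28, 31, 127], [35, 42, 127], [31, 33, 125], [37, 58, 128], [63, 112, 133], [63, 108, 134], [61, 110, 134], [75, 114, 136], [119, 130, 133], [130, 133, 131], [132, 132, 131], [132, 133, 132]]
[[12, 10, 5], [20, 20, 20], [22, 27, 22], [23, 25, 25], [20, 21, 45], [32, 34, 102], [29, 32, 118], [26, 32, 118], [39, 65, 118], [61, 109, 133], [63, 112, 135], [62, 109, 133], [58, 107, 131], [76, 114, 136], [119, 130, 134], [134, 136, 134], [134, 135, 135]]
```

```bash
python3 - <<'E'
from m import *
s=ctrl.get_image('side');im=s['img'];stt()
c=mask(s,(12,60,60),(32,255,255),(285,195,335,225));x=big(c)[:,0];print(x[x[:,0].argmin()],x[x[:,0].argmax()],x[x[:,1].argmax()])
for a in (45,135,225,315):
    q=np.radians(a+9.8);print([proj(s,[.5955+.03677*np.cos(q),.1153+.03677*np.sin(q),z]) for z in (.094,.0917)])
for u in (309,311,313): print(im[213:223,u].tolist())
E
```

```text
15.1 [0.5959 0.1133 0.1152] yaw -15.431671014211672 z [ 0.0035 -0.0011 -1.    ] F [-6.4711 -1.7869 20.3957] T [-0.4073  1.6513  0.0768] w 0.31736419659481363 j [ 0.3774  0.4137 -0.7531  1.6895  0.3073  1.157  -0.7273]
[294 210] [327 208] [311 218]
[(np.float64(292.8086015257426), np.float64(209.15121779748168)), (np.float64(292.8184235083276), np.float64(210.0875612874801))]
[(np.float64(313.3485703392383), np.float64(216.54510989156472)), (np.float64(313.3335997428514), np.float64(217.49581593500332))]
[(np.float64(326.8048876111603), np.float64(206.06556987548174)), (np.float64(326.7747565169929), np.float64(206.99182508217592))]
[(np.float64(306.7258821017723), np.float64(199.1965783116667)), (np.float64(306.7194783446846), np.float64(200.10896323037528))]
[[40, 59, 128], [64, 112, 135], [64, 112, 135], [68, 113, 134], [91, 119, 132], [129, 132, 130], [132, 133, 133], [133, 134, 134], [130, 131, 131], [130, 132, 129]]
[[36, 58, 126], [61, 111, 134], [65, 111, 134], [65, 112, 137], [65, 111, 136], [93, 119, 133], [131, 134, 132], [130, 132, 129], [134, 135, 133], [131, 132, 131]]
[[43, 66, 121], [68, 113, 136], [62, 111, 133], [63, 111, 134], [61, 107, 131], [76, 114, 135], [120, 130, 135], [133, 135, 132], [133, 134, 131], [134, 135, 135]]
```

{"api": "drive_tool", "payload": {
  "rows": [
    [[0, 0, -0.004, 0, 220], [0, 0, -0.008, 0, 220], [0, 0, -0.012, 0, 220], [0, 0, -0.016, 0, 220], [0, 0, -0.019, 0, 220], [0, 0, -0.019, 0, 220]]
  ]
}}

```text
time: 15.85
position: [0.5957, 0.1132, 0.1171]
tool_rot: [-3.113, 0.419, -0.004]
ft_force: [2.4, 0.6, 5.2]
grip_width: 0.32
```

```bash
python3 - <<'E'
from m import *
stt()
E
```

```text
15.85 [0.5957 0.1132 0.1171] yaw -15.341533981218694 z [ 0.0028  0.0006 -1.    ] F [2.4147 0.6338 5.1546] T [ 0.1137 -0.4284 -0.1448] w 0.31966187740165664 j [ 0.3795  0.4117 -0.754   1.6877  0.3038  1.1602 -0.7226]
```

{"api": "drive_tool", "payload": {
  "rows": [
    [[0, 0, -0.003, 0, 220], [0, 0, -0.006, 0, 220], [0, 0, -0.006, 0, 220]]
  ]
}}

```text
time: 16.23
position: [0.5956, 0.1132, 0.1176]
tool_rot: [-3.112, 0.418, -0.003]
ft_force: [6.0, 1.3, -1.1]
grip_width: 0.317
```

```bash
python3 - <<'E'
from m import *
stt()
E
```

```text
16.225 [0.5956 0.1132 0.1176] yaw -15.292412534135988 z [ 0.0023  0.0012 -1.    ] F [ 6.0007  1.3292 -1.1123] T [ 0.3857 -1.3598 -0.1007] w 0.3169349662769921 j [ 0.3802  0.4113 -0.7544  1.6873  0.3027  1.1612 -0.7208]
```

{"api": "drive_tool", "payload": {
  "rows": [
    [[0.003, 0, 0, 0, 220], [0.003, 0, 0, 0, 200], [0.003, 0, 0, 0, 170], [0.003, 0, 0, 0, 140], [0.003, 0, 0, 0, 120], [0.003, 0, 0, 0, 120], [0.003, 0, 0, 0, 120]]
  ]
}}

```text
time: 17.1
position: [0.5951, 0.1124, 0.1177]
tool_rot: [3.113, -0.418, -0.001]
ft_force: [0.5, 0.1, 0.2]
grip_width: 0.526
```

```bash
python3 - <<'E'
from m import *
stt();s=cap('side','s12.png');im=s['img']
cv2.imwrite('pics/cc12.png',cv2.resize(im[170:250,280:350],None,fx=7,fy=7,interpolation=2))
E
```

```text
17.1 [0.5951 0.1124 0.1177] yaw -15.283411136782743 z [-0.0007 -0.0004 -1.    ] F [0.4729 0.0688 0.1744] T [-0.0218 -0.0746 -0.0122] w 0.5263415386979661 j [ 0.3799  0.4122 -0.7539  1.6858  0.3032  1.1652 -0.7203]
```

View pics/cc12.png

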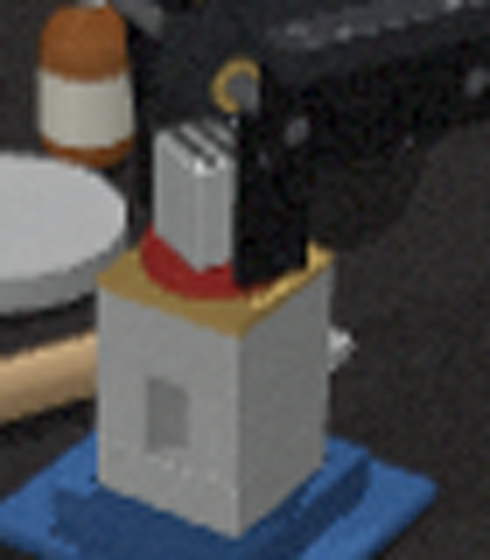

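{"api": "drive_tool", "payload": {
  "rows": [
    [[0, 0, -0.1, 0, 120], [0, 0, -0.2, 0, 120], [0, 0, -0.3, 0, 120], [0, 0, -0.4, 0, 120], [0, 0, -0.4, 0, 120]]
  ]
}}

```text
time: 17.77
position: [0.5967, 0.1132, 0.2405]
tool_rot: [-3.113, 0.418, -0.007]
ft_force: [0.3, 0.3, 0.0]
grip_width: 0.53
```

```bash
python3 - <<'E'
from m import *
stt();s=cap('side','s13.png');im=s['img'].copy()
a=np.radians(1.8);c=np.array([.5043,-.2932]);X=np.array([np.cos(a),np.sin(a)]);Y=np.array([-X[1],X[0]])
big2=cv2.resize(im[150:220,375:485],None,fx=7,fy=7,interpolation=2)
pts=[]
for z,sg in((.064,[(-55,10),(55,10),(55,-10),(-55,-10)]),(.034,[(-55,10),(55,10),(55,-10),(-55,-10)])):
    P=[proj(s,[*(c+X*i/1000+Y*j/1000),z]) for i,j in sg];P=np.array([((u-375+.5)*7,(v-150+.5)*7) for u,v in P]).astype(int)
    cv2.polylines(big2,[P],True,(0,255,0),1)
tip=c+X*.17;u,v=proj(s,[*tip,.034]);cv2.circle(big2,(int((u-375+.5)*7),int((v-150+.5)*7)),4,(0,0,255),1)
cv2.imwrite('pics/cc13.png',big2)
cv2.imwrite('pics/cc14.png',cv2.resize(im[170:250,280:350],None,fx=7,fy=7,interpolation=2))
units([(.57,-.18,.25),(.5243,-.2926,.15)],-88.2)
E
```

```text
17.775 [0.5967 0.1132 0.2405] yaw -15.279307320181696 z [ 0.0047  0.0004 -1.    ] F [0.3342 0.2514 0.0329] T [-0.0058 -0.0728 -0.0126] w 0.5302371691810951 j [ 0.4094  0.3149 -0.7889  1.5397  0.2272  1.3766 -0.6645]
shift [ 0.1742  0.9641 -0.0378]
shift [0.1255 1.3665 0.2953]
cur yaw -15.280256022025364 spin 0.40510968876652576
```

View pics/cc13.png

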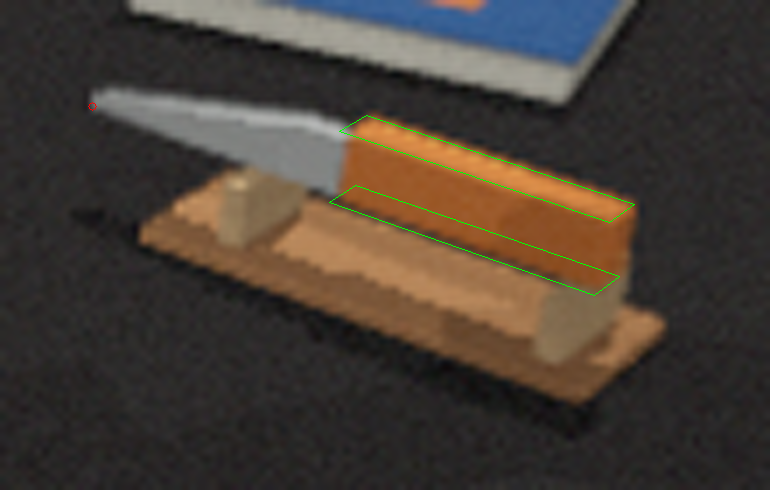

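View pics/cc14.png

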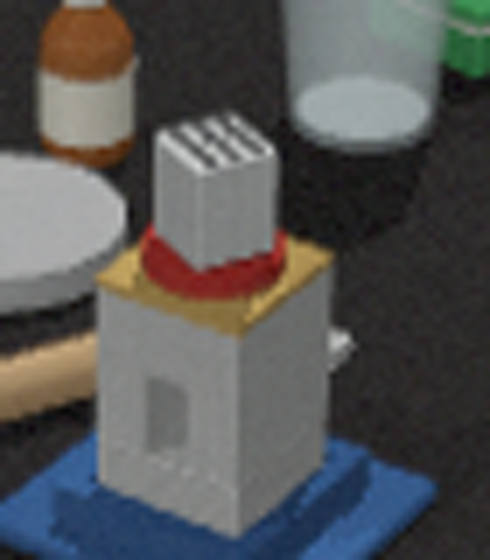

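{"api": "drive_tool", "payload": {
  "rows": [
    [[0.17, 0.96, -0.03, 0.405, 100], [0.17, 0.96, -0.03, 0.405, 100], [0.17, 0.96, -0.03, 0.405, 100], [0.17, 0.96, -0.03, 0.405, 100], [0.17, 0.96, -0.03, 0.405, 100], [0.17, 0.96, -0.03, 0.405, 100], [0.17, 0.96, -0.03, 0.405, 100], [0.17, 0.96, -0.03, 0.405, 100]]
  ]
}}

```text
time: 18.82
position: [0.568, -0.1787, 0.2454]
tool_rot: [2.257, -2.183, -0.003]
ft_force: [0.0, 0.1, -0.4]
grip_width: 0.608
```

```bash
python3 - <<'E'
from m import *
stt();units([(.5243,-.2926,.12)],-88.2)
t=cap('top','t14.png')
cv2.imwrite('pics/cc15.png',cv2.resize(t['img'][160:260,180:330],None,fx=5,fy=5,interpolation=2))
print('brass top',quad(t,big(mask(t,(18,100,80),(32,255,255),(275,175,320,210))),.094))
E
```

```text
18.825 [ 0.568  -0.1787  0.2454] yaw -88.09923477286827 z [-0.0024  0.0006 -1.    ] F [ 0.0402  0.0849 -0.3905] T [ 0.0225 -0.0146  0.0448] w 0.6078945005437357 j [ 0.6756  0.237  -0.4898  1.5642  0.1128  1.3711 -1.3629]
shift [0.375  0.1571 0.418 ]
cur yaw -88.09923477286827 spin 0.0005598068173985067
brass top ((595.6840209960938, 114.95538330078125), (52.46780776977539, 51.85407638549805), 9.618226051330566)
```

View pics/cc15.png

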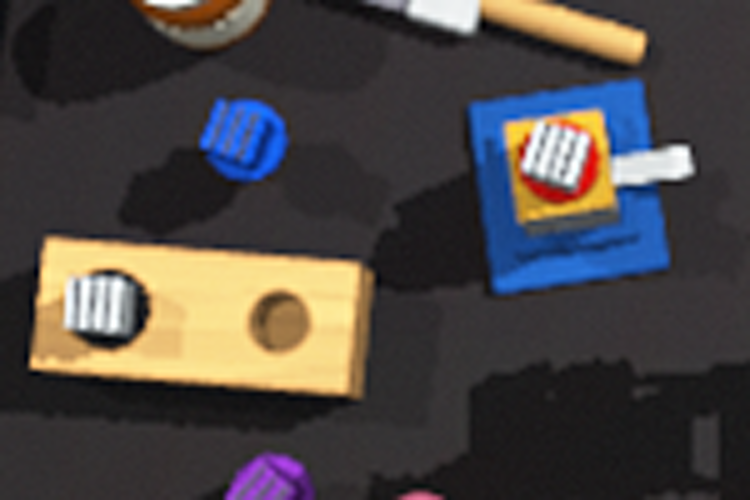

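{"api": "drive_tool", "payload": {
  "rows": [
    [[0.375, 0.157, 0.3, 0, 100], [0.375, 0.157, 0.42, 0, 100], [0.375, 0.157, 0.42, 0, 100], [0.375, 0.157, 0.42, 0, 100], [0.375, 0.157, 0.42, 0, 100], [0.375, 0.157, 0.42, 0, 100]]
  ]
}}

```text
time: 19.62
position: [0.5271, -0.2913, 0.1226]
tool_rot: [-2.259, 2.181, -0.004]
ft_force: [-0.4, 0.6, 0.0]
grip_width: 0.607
```

```bash
python3 - <<'E'
from m import *
stt();units([(.5243,-.2926,.044)],-88.2)
t=cap('top');s=cap('side','s15.png')
print('ledge',quad(t,big(mask(t,(0,0,150),(180,60,255),(303,185,322,200))),.036))
cv2.imwrite('pics/cc16.png',np.hstack([cv2.resize(s['img'][130:230,370:500],None,fx=4,fy=4,interpolation=2),cv2.resize(t['img'][160:260,400:470],None,fx=4,fy=4,interpolation=2)]))
E
```

```text
19.625 [ 0.5271 -0.2913  0.1226] yaw -87.9917247045547 z [ 0.0028 -0.0008 -1.    ] F [-0.3715  0.6256  0.0223] T [ 0.0413 -0.0394  0.0058] w 0.6068665399523643 j [ 0.807   0.3276 -0.4133  1.7027  0.1425  1.1381 -1.1821]
shift [0.0039 0.0102 0.2619]
cur yaw -87.9917247045547 spin 0.0011570849746961344
ledge ((605.023193359375, 67.03276062011719), (17.435245513916016, 42.345069885253906), 9.572972297668457)
```

View pics/cc16.png

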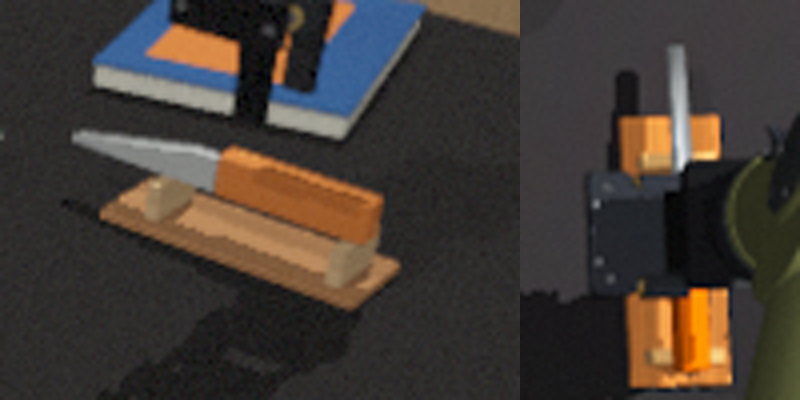

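{"api": "drive_tool", "payload": {
  "rows": [
    [[0, 0.003, 0.1, 0, 100], [0, 0.003, 0.2, 0, 100], [0, 0.003, 0.26, 0, 100], [0, 0.003, 0.26, 0, 100], [0, 0.003, 0.26, 0, 100]]
  ]
}}

```text
time: 20.35
position: [0.5253, -0.2929, 0.0442]
tool_rot: [-2.256, 2.185, -0.003]
ft_force: [0.0, 0.0, 0.3]
grip_width: 0.606
```

```bash
python3 - <<'E'
from m import *
stt();units([(.5243,-.2926,.044)],-88.2)
s=cap('side','s16.png')
cv2.imwrite('pics/cc17.png',cv2.resize(s['img'][130:230,370:500],None,fx=5,fy=5,interpolation=2))
E
```

```text
20.35 [ 0.5253 -0.2929  0.0442] yaw -88.16187907218847 z [ 0.0018 -0.001  -1.    ] F [0.0337 0.0485 0.3152] T [ 0.0252 -0.0258  0.0023] w 0.6061866643925236 j [ 0.7924  0.4121 -0.3955  1.767   0.185   0.997  -1.2126]
shift [-0.0011  0.0034  0.0005]
cur yaw -88.16187907218847 spin 0.00021178293228629744
```

View pics/cc17.png

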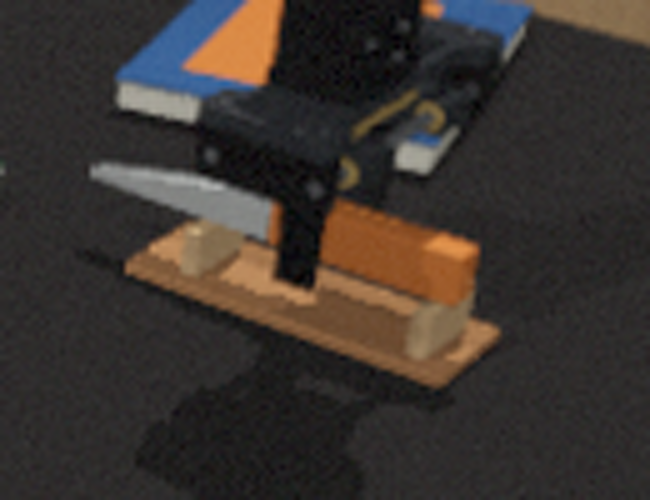

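{"api": "drive_tool", "payload": {
  "rows": [
    [[0, 0.001, 0, 0, 140], [0, 0.001, 0, 0, 170], [0, 0.001, 0, 0, 200], [0, 0.001, 0, 0, 240], [0, 0.001, 0, 0, 240], [0, 0.001, 0, 0, 240], [0, 0.001, 0, 0, 240]]
  ],
  "grip_force": 60
}}

```text
time: 21.28
position: [0.524, -0.2928, 0.043]
tool_rot: [2.256, -2.186, 0.0]
ft_force: [0.1, -0.6, 0.6]
grip_width: 0.225
```

```bash
python3 - <<'E'
from m import *
stt()
E
```

```text
21.275 [ 0.524  -0.2928  0.043 ] yaw -88.18381994048686 z [-0.     -0.0003 -1.    ] F [ 0.0936 -0.5617  0.5816] T [-0.1238  0.0611  0.0571] w 0.22462960925149483 j [ 0.7929  0.4126 -0.3951  1.7691  0.1852  0.9963 -1.2125]
```

{"api": "drive_tool", "payload": {
  "rows": [
    [[0, 0, -0.05, 0, 240], [0, 0, -0.1, 0, 240], [0, 0, -0.2, 0, 240], [0, 0, -0.3, 0, 240], [0, 0, -0.35, 0, 240], [0, 0, -0.35, 0, 240]]
  ]
}}

```text
time: 22.02
position: [0.5248, -0.2929, 0.1494]
tool_rot: [-2.256, 2.186, -0.004]
ft_force: [0.0, -0.2, -2.3]
grip_width: 0.221
```

```bash
python3 - <<'E'
from m import *
stt();units([(.638,-.133,.15)],9.6)
s=cap('side','s17.png');t=cap('top','t17.png')
print('beaker rim',plane(t,380,139,.09),'base',plane(t,381,152,.0))
cv2.imwrite('pics/cc18.png',np.hstack([cv2.resize(s['img'][100:230,370:500],None,fx=3,fy=3,interpolation=2),cv2.resize(t['img'][130:260,360:490],None,fx=3,fy=3,interpolation=2)]))
E
```

```text
22.025 [ 0.5248 -0.2929  0.1494] yaw -88.1794702465486 z [ 0.0023 -0.0016 -1.    ] F [ 0.016  -0.1654 -2.2718] T [ 0.0171  0.0408 -0.012 ] w 0.2206340258793288 j [ 0.8147  0.301  -0.4161  1.6784  0.1302  1.1868 -1.1724]
shift [-0.5209 -0.3942 -0.0021]
cur yaw -88.1794702465486 spin 0.4567807208525077
beaker rim [ 0.7487 -0.1191  0.09  ] base [ 0.7328 -0.1323  0.    ]
```

View pics/cc18.png

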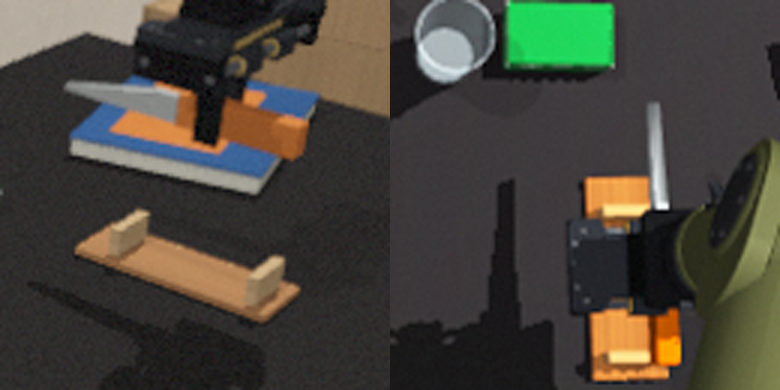

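{"api": "drive_tool", "payload": {
  "rows": [
    [[-0.05, -0.04, 0, -0.05, 240], [-0.1, -0.08, 0, -0.1, 240], [-0.15, -0.12, 0, -0.15, 240], [-0.2, -0.16, 0, -0.2, 240], [-0.25, -0.2, 0, -0.25, 240], [-0.3, -0.24, 0, -0.3, 240], [-0.35, -0.28, 0, -0.35, 240], [-0.4, -0.31, 0, -0.4, 240], [-0.45, -0.34, 0, -0.45, 240], [-0.5, -0.37, 0, -0.5, 240], [-0.52, -0.39, 0, -0.543, 240], [-0.52, -0.39, 0, -0.543, 240], [-0.52, -0.39, 0, -0.543, 240]]
  ]
}}

```text
time: 23.75
position: [0.6353, -0.1337, 0.1468]
tool_rot: [-3.131, -0.257, 0.003]
ft_force: [-0.6, -0.5, -0.8]
grip_width: 0.223
```

```bash
python3 - <<'E'
from m import *
stt();units([(.628,-.0732,.06)],9.6)
s=cap('side','s18.png');t=cap('top','t18.png')
cv2.imwrite('pics/cc19.png',np.hstack([cv2.resize(s['img'][130:260,280:410],None,fx=3,fy=3,interpolation=2),cv2.resize(t['img'][130:260,270:400],None,fx=3,fy=3,interpolation=2)]))
E
```

```text
23.75 [ 0.6353 -0.1337  0.1468] yaw 9.397524594725274 z [-0.0018 -0.     -1.    ] F [-0.6447 -0.4673 -0.7573] T [-0.0998 -0.0926  0.007 ] w 0.22276382864224203 j [ 0.7266  0.4763 -0.741   1.5422  0.3318  1.2545  0.1006]
shift [ 0.0095 -0.2028  0.2894]
cur yaw 9.397524594725274 spin -0.001124863362637364
```

View pics/cc19.png

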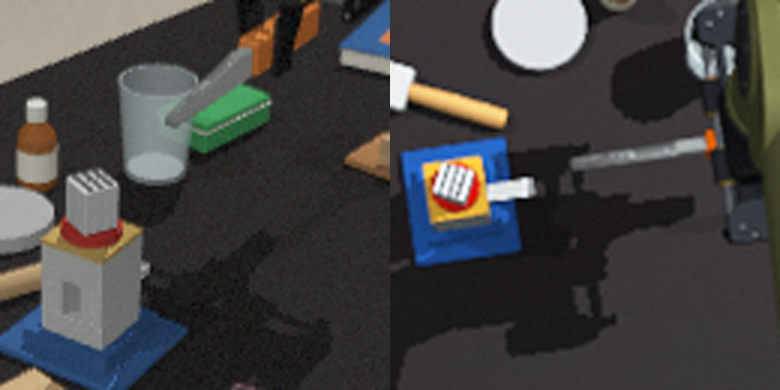

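```bash
python3 - <<'E'
from m import *
t=cap('top');s=cap('side');stt()
p=ctrl.get_state()['position']
a=np.radians(9.5);d=np.array([-np.sin(a),np.cos(a),0]);lat=np.array([np.cos(a),np.sin(a),0])
tip=p+.150*d+[0,0,-.009]
tt=tip+[0,0,.006]
print('pred tip top',tt,proj(t,tt),proj(s,tt),'bottom',proj(s,tip))
bm=mask(t,(0,0,90),(180,70,255),(326,170,385,195))
c=big(bm);print(cv2.boundingRect(c),cv2.minAreaRect(c))
for f,h in((.0,.006),(.09,.024),(.11,.024)):
    q=p+d*(.15-f)+[0,0,-.009+h];print('axis pt',proj(t,q))
for u in (335,345,355,365,372):
    col=t['img'][165:200,u].mean(1);w=np.clip(col-70,0,None);v=(w*np.arange(165,200)).sum()/w.sum();print(u,v,(w>30).sum())
for row in (t['img'][178:190:1,322:342].mean(2).astype(int)): print(row)
E
```

```text
23.95 [ 0.6357 -0.1336  0.1478] yaw 9.462675574197885 z [-0.0003 -0.0004 -1.    ] F [ 0.1257  0.0621 -1.4067] T [-0.0688 -0.1909  0.0304] w 0.2212529561225146 j [ 0.7267  0.4754 -0.7414  1.5414  0.3317  1.2546  0.1018]
pred tip top [0.611  0.0143 0.1448] (np.float64(329.9412352960898), np.float64(185.06428717444066)) (np.float64(336.5061372312303), np.float64(169.124305505663)) bottom (np.float64(336.4018132433125), np.float64(171.54987547805865))
(331, 175, 44, 11) ((352.6351013183594, 180.81080627441406), (5.096368789672852, 44.058929443359375), 80.53767395019531)
axis pt (np.float64(329.9412352960898), np.float64(185.06428717444066))
axis pt (np.float64(365.16443056833793), np.float64(179.02938650229888))
axis pt (np.float64(372.952912140796), np.float64(177.9291983033939))
335 183.26840855106892 3
345 181.9762962962963 5
355 180.88165680473372 3
365 178.90204081632652 5
372 177.6131934032983 5
[52 44 45 44 45 46 44 38 36 43 44 46 38 23 40 59 56 57 57 57]
[37 24 26 27 24 23 22 25 25 24 24 22 23 21 40 56 57 56 55 55]
[26 26 26 26 27 25 26 23 26 26 28 24 21 28 46 55 56 59 63 67]
[ 28  27  26  25  27  26  27  26  21  22  24  41  53  61  74  86  97 106
 104  94]
[ 26  25  27  27  27  26  27  27  55  79  82  92 103 107 111 125 136 135
 119 110]
[ 25  26  27  29  28  24  26  36  80 112 112 117 119 120 114 120 123 118
 107 112]
[ 28  26  27  25  27  24  25  39  76  99 102 103 103 102  95  98 102 105
 107 106]
[28 26 27 29 25 27 26 32 66 95 95 93 89 90 85 82 86 89 86 80]
[26 26 27 25 25 24 33 37 48 73 66 70 73 70 63 58 57 56 55 53]
[27 25 26 27 26 25 41 47 29 35 26 31 49 56 57 57 56 58 55 57]
[27 27 27 24 33 42 50 53 34 25 24 24 39 59 57 58 56 56 56 57]
[25 27 24 35 49 58 56 58 49 25 23 23 40 58 57 58 58 57 56 57]
```

{"api": "drive_tool", "payload": {
  "rows": [
    [[0.005, -0.1, 0, -0.001, 240], [0.007, -0.17, 0, -0.001, 240], [0.007, -0.17, 0.1, -0.001, 240], [0.007, -0.17, 0.2, -0.001, 240], [0.007, -0.17, 0.29, -0.001, 240], [0.007, -0.17, 0.29, -0.001, 240], [0.007, -0.17, 0.29, -0.001, 240]]
  ]
}}

```text
time: 24.82
position: [0.6304, -0.0821, 0.0621]
tool_rot: [3.13, 0.267, 0.003]
ft_force: [0.1, 0.5, -1.0]
grip_width: 0.229
```

```bash
python3 - <<'E'
from m import *
stt();units([(.628,-.0732,.06)],9.6)
s=cap('side','s19.png');t=cap('top','t19.png')
p=ctrl.get_state()['position']
a=np.radians(9.6);d=np.array([-np.sin(a),np.cos(a),0]);tip=p+.15*d+[0,0,-.009]
print('tip pred',tip,'top',proj(t,tip),'side',proj(s,tip))
cv2.imwrite('pics/cc20.png',np.hstack([cv2.resize(s['img'][170:250,280:380],None,fx=4,fy=4,interpolation=2),cv2.resize(t['img'][150:230,270:370],None,fx=4,fy=4,interpolation=2)]))
E
```

```text
24.825 [ 0.6304 -0.0821  0.0621] yaw 9.746800634443902 z [ 0.0016 -0.0002 -1.    ] F [ 0.0691  0.4815 -1.0332] T [-0.0994 -0.1567  0.0404] w 0.22883137557369487 j [ 0.6494  0.5332 -0.7257  1.656   0.3884  1.1001 -0.0158]
shift [-0.0029 -0.0306  0.007 ]
cur yaw 9.746800634443902 spin 0.0008155590802439229
tip pred [0.6058 0.0657 0.0536] top (np.float64(310.61159518680086), np.float64(191.54022709614352)) side (np.float64(321.7310616142925), np.float64(213.44691883909772))
```

View pics/cc20.png

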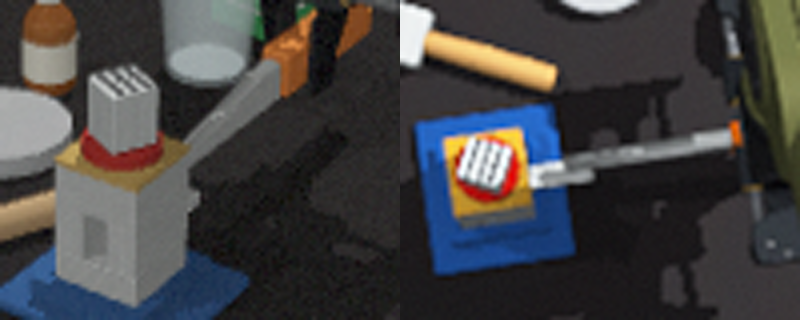

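```bash
python3 - <<'E'
from m import *
t=cv2.imread('pics/t19.png');t0=cv2.imread('pics/top0.png')
a=cv2.resize(t[175:210,290:345],None,fx=14,fy=8,interpolation=2);a=cv2.resize(t[175:210,290:345],None,fx=12,fy=12,interpolation=2)
cv2.imwrite('pics/cc21.png',a)
E
```

```text
(no output)
```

View pics/cc21.png

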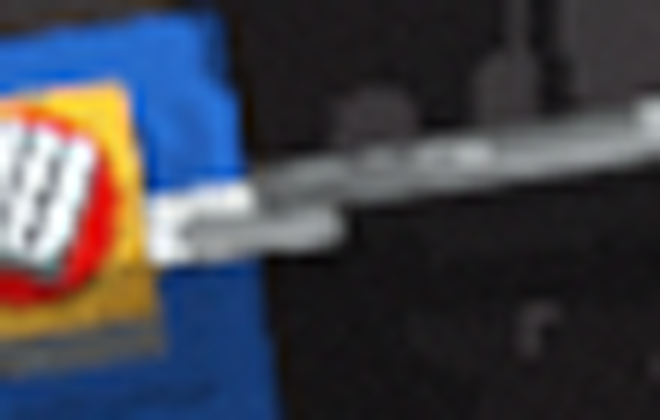

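{"api": "drive_tool", "payload": {
  "rows": [
    [[-0.005, 0, 0.02, 0, 240], [-0.005, 0, 0.035, 0, 240], [-0.005, 0, 0.035, 0, 240], [-0.005, 0, 0.035, 0, 240], [-0.005, 0, 0.035, 0, 240]]
  ]
}}

```text
time: 25.55
position: [0.6283, -0.0826, 0.0505]
tool_rot: [3.13, 0.267, 0.0]
ft_force: [0.6, -0.2, -1.2]
grip_width: 0.224
```

```bash
python3 - <<'E'
from m import *
stt()
s=cap('side','s20.png');t=cap('top','t20.png')
cv2.imwrite('pics/cc22.png',cv2.resize(t['img'][175:210,290:345],None,fx=12,fy=12,interpolation=2))
cv2.imwrite('pics/cc23.png',cv2.resize(s['img'][180:250,290:350],None,fx=8,fy=8,interpolation=2))
p=ctrl.get_state()['position'];c=np.array([.5957,.115]);a=np.radians(9.6);print('TCP lat,long',(p[:2]-c)@[np.cos(a),np.sin(a)],(p[:2]-c)@[-np.sin(a),np.cos(a)])
E
```

```text
25.55 [ 0.6283 -0.0826  0.0505] yaw 9.738572575287314 z [ 0.0003 -0.0001 -1.    ] F [ 0.5793 -0.1847 -1.2387] T [-0.1032 -0.116   0.0479] w 0.22375480460270106 j [ 0.6473  0.5432 -0.72    1.6681  0.3966  1.0813 -0.0211]
TCP lat,long -0.0008796120132736826 -0.20028475074831484
```

View pics/cc22.png

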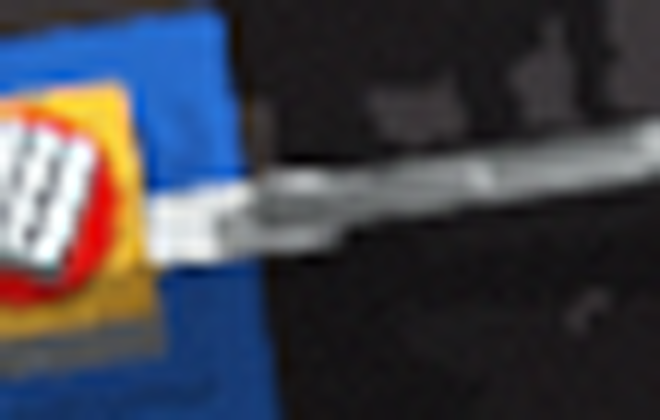

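View pics/cc23.png

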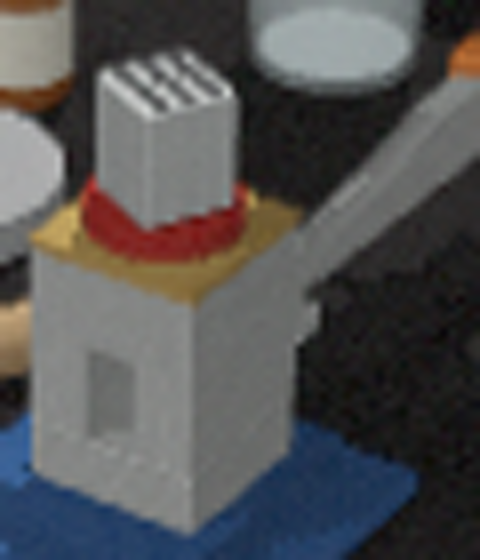

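```bash
cat > e.py <<'E'
from m import *
c=np.array([.5957,.115]);a=np.radians(9.6);L=np.array([np.cos(a),np.sin(a)]);D=np.array([-np.sin(a),np.cos(a)])
def ll(X): return ((X[:2]-c)@L*1000,(X[:2]-c)@D*1000)
def edges(im,u,v0,v1,th=None):
    g=im[v0:v1,u].astype(float).mean(1); 
    hi=np.percentile(g,95);lo=min(g[0],g[-1]);out=[]
    # strongest rise and fall sub-pixel at half
    k=g.argmax()
    i=k
    ha=(g[k]+g[0])/2
    while i>0 and g[i]>ha:i-=1
    e1=v0+i+(ha-g[i])/(g[i+1]-g[i]); i=k; hb=(g[k]+g[-1])/2
    while i<len(g)-1 and g[i]>hb:i+=1
    e2=v0+i-1+(g[i-1]-hb)/(g[i-1]-g[i]);return e1,e2
E
python3 - <<'E'
from e import *
t=ctrl.get_image('top');im0=cv2.imread('pics/top0.png');p=ctrl.get_state()['position']
for u in range(305,318,2):
    e=edges(im0,u,183,203);print('ledge',u,np.round(e,2),[np.round(ll(plane(t,u,v,.036)),1) for v in e], im0[185:201,u].mean(1).astype(int) if u in(309,315) else '')
zb=p[2]-.009
for u in range(314,352,4):
    g=t['img'][178:200,u].mean(1).astype(int)
    X=plane(t,u,190,zb+.015);lo=ll(X)[1];f=min(max((p[:2]-c)@D*1000+150-lo,0),90);h=zb+.006+.018*f/90
    print(u,'tipback',round(f),g,[round(ll(plane(t,u,v,h))[0],1) for v in (184,186,188,190,192)])
E
```

```text
ledge 305 [190.72 196.16] [array([  8.7, -35.2]), array([ -6.4, -33.1])] 
ledge 307 [190.2  196.29] [array([  9.3, -40.9]), array([ -7.5, -38.5])] 
ledge 309 [189.64 195.65] [array([ 10.1, -46.6]), array([ -6.6, -44.3])] [100 102 108 110 103 194 235 227 227 230 216 147  60  64  89 115]
ledge 311 [189.72 195.18] [array([  9.1, -52.1]), array([ -6. , -49.9])] 
ledge 313 [189.16 195.34] [array([  9.8, -57.8]), array([ -7.3, -55.4])] 
ledge 315 [188.67 195.33] [array([ 10.4, -63.5]), array([ -8. , -60.9])] [ 58  58  53  44 209 252 243 242 242 248 205  40  47  51  50  49]
ledge 317 [188.91 194.59] [array([  9. , -68.9]), array([ -6.8, -66.6])] 
314 tipback 10 [ 26  26  26  28  26  27  27  28  28  25  16 135 169 111  98  97 140 126
  32  20  19  20] [np.float64(21.7), np.float64(16.2), np.float64(10.7), np.float64(5.2), np.float64(-0.3)]
318 tipback 21 [ 27  28  28  24  26  25  27  26  27  26  20  86 126 114 101  90  60  34
  18  21  22  22] [np.float64(19.8), np.float64(14.3), np.float64(8.8), np.float64(3.3), np.float64(-2.2)]
322 tipback 31 [ 28  29  25  22  43  56  58  58  45  21  48  
[... 806 characters left out ...]
9
  21  22  18  29] [np.float64(10.3), np.float64(4.9), np.float64(-0.6), np.float64(-6.0), np.float64(-11.5)]
342 tipback 86 [ 60  58  57  58  59  58  43  74 113 133 163 141  51  22  27  26  21  21
  22  20  19  21] [np.float64(8.4), np.float64(3.0), np.float64(-2.5), np.float64(-7.9), np.float64(-13.3)]
346 tipback 90 [ 56  57  57  56  56  53  97 158 179 180 143  56  29  25  25  24  20  19
  20  23  18  21] [np.float64(6.7), np.float64(1.3), np.float64(-4.1), np.float64(-9.6), np.float64(-15.0)]
350 tipback 90 [ 59  57  59  58  53  59 134 182 181 159 101  42  22  25  22  19  20  20
  18  20  21  22] [np.float64(5.2), np.float64(-0.3), np.float64(-5.7), np.float64(-11.1), np.float64(-16.6)]
```

{"api": "drive_tool", "payload": {
  "rows": [
    [[0.002, 0, 0.005, 0, 240], [0.002, 0, 0.01, 0, 240], [0.002, -0.02, 0.01, 0, 240], [0.002, -0.04, 0.01, 0, 240], [0.002, -0.06, 0.01, 0, 240], [0.002, -0.07, 0.01, 0, 240], [0.002, -0.07, 0.01, 0, 240]]
  ]
}}

```text
time: 26.58
position: [0.6251, -0.0614, 0.0474]
tool_rot: [3.13, 0.268, -0.0]
ft_force: [-0.5, 0.9, -2.3]
grip_width: 0.222
```

```bash
python3 - <<'E'
from e import *
stt();p=ctrl.get_state()['position'];print(ll(p))
s=cap('side','s21.png');t=cap('top','t21.png')
cv2.imwrite('pics/cc24.png',np.hstack([cv2.resize(t['img'][175:225,290:340],None,fx=8,fy=8,interpolation=2),cv2.resize(s['img'][195:245,300:350],None,fx=8,fy=8,interpolation=2)]))
E
```

```text
26.575 [ 0.6251 -0.0614  0.0474] yaw 9.780200638636007 z [ 0.     -0.0001 -1.    ] F [-0.5235  0.9194 -2.2539] T [-0.0942 -0.0831 -0.0769] w 0.2222942015386845 j [ 0.622   0.5381 -0.7252  1.6844  0.3976  1.072  -0.0561]
(np.float64(-0.40431910565680296), np.float64(-178.82822379062705))
```

View pics/cc24.png

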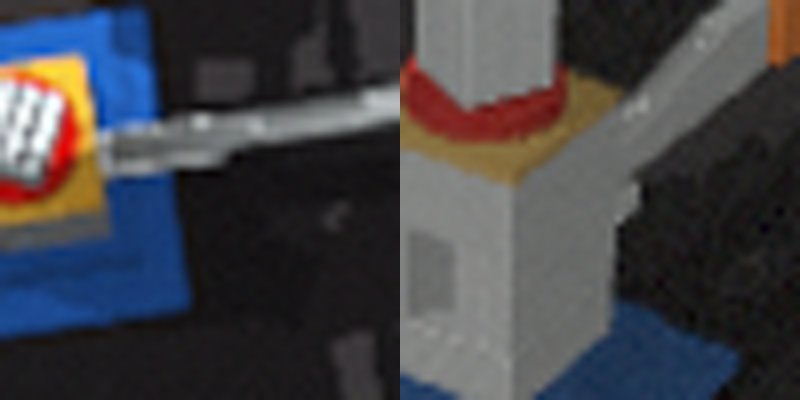

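```bash
python3 - <<'E'
from e import *
t=ctrl.get_image('top');p=ctrl.get_state()['position'];zb=p[2]-.009
print('z underside',zb)
for u in range(303,352,3):
    g=t['img'][178:200,u].mean(1)
    lo=ll(plane(t,u,190,zb+.015))[1];f=min(max((p[:2]-c)@D*1000+150-lo,0),90);h=zb+.006+.018*f/90
    k=g[:16].argmax();
    # upper edge at half between bg and plateau(median of top 3)
    pl=np.sort(g)[-3:].mean();bg=np.median(g[:5]);ha=(pl+bg)/2;i=np.argmax(g>ha);e=178+i-1+(ha-g[i-1])/(g[i]-g[i-1])
    print(u,round(f),round(e,2),'upper lat(minus5)',round(ll(plane(t,u,e,h))[0]-5,1),'ledge? ',round(ll(plane(t,u,e,.036))[0],1),g.astype(int)[6:22])
E
```

```text
z underside 0.038386029510215566
303 1 190.53 upper lat(minus5) 3.8 ledge?  10.0 [117 121 116 109 104 105 101 156 163 127 134 146 132  84  62  70]
306 9 182.67 upper lat(minus5) 24.1 ledge?  30.7 [111 107 102 104 104 102 145 149 101  89  83 132 125  55  64  62]
309 17 189.26 upper lat(minus5) 4.4 ledge?  11.2 [ 51  53  55  61  66  61 127 149 100  84  98 122 109  64  66  65]
312 25 189.16 upper lat(minus5) 3.3 ledge?  10.3 [ 27  27  25  26  22  68 112 117 106  99 132 118  22  16  17  19]
315 33 188.6 upper lat(minus5) 3.4 ledge?  10.6 [ 57  57  59  43  16 139 178 127 114 113 140 118  13  17  22  21]
318 41 188.77 upper lat(minus5) 1.5 ledge?  9.0 [ 56  55  58  42  23  92 129 124 123 102  61  31  18  19  19  19]
321 49 188.51 upper lat(minus5) 0.8 ledge?  8.5 [ 46  46  38  21  49 119 161 150 106  43  22  19  20  23  19  23]
324 58 188.23 upper lat(minus5) 0.2 ledge?  8.1 [ 27  26  26  25  68 112 133 142 101  30  20  18  18  20  23  20]
327 66 188.1 upper lat(minus5) -0.9 ledge?  7.3 [ 59  44  24  42  87 121 143 127  63  21  26  25  18  22  19  21]
330 74 187.44 upper lat(minus5) -0.5 ledge?  7.9 [ 59  43  31  75 114 137 156 116  35  25  25  23  18  19  21  16]
333 82 186.84 upper lat(minus5) -0.2 ledge?  8.4 [ 25  22  43  91 126 152 144  78  21  25  25  23  22  20  21  18]
336 90 185.88 upper lat(minus5) 1.0 ledge?  9.8 [ 42  38 124 175 175 162 114  44  25  26  22  19  19  21  22  22]
339 90 185.38 upper lat(minus5) 1.2 ledge?  10.0 [ 53  90 154 179 183 146  58  30  24  27  26  21  17  21  20  26]
342 90 184.83 upper lat(minus5) 1.5 ledge?  10.4 [ 49 131 182 181 166 118  53  22  25  25  21  20  21  19  18  22]
345 90 183.2 upper lat(minus5) 4.8 ledge?  13.7 [ 97 108 116 126 120  67  30  26  24  23  20  22  19  22  20  23]
348 90 178.68 upper lat(minus5) 16.0 ledge?  25.1 [14 13 12 12 13 20 23 21 24 30 32 30 34 38 34 62]
351 90 181.71 upper lat(minus5) 6.5 ledge?  15.5 [41 25 17 19 17 20 20 18 16 18 18 19 18 15 40 67]
```

{"api": "drive_tool", "payload": {
  "rows": [
    [[0, -0.02, 0, 0, 240], [0, -0.04, 0, 0, 240], [0, -0.06, 0, 0, 240], [0, -0.08, 0, 0, 240], [0, -0.1, 0, 0, 240], [0, -0.11, 0, 0, 240], [0, -0.11, 0, 0, 240]]
  ]
}}

```text
time: 27.6
position: [0.6195, -0.0291, 0.0473]
tool_rot: [3.13, 0.267, -0.0]
ft_force: [0.2, -0.4, -2.9]
grip_width: 0.226
```

```bash
python3 - <<'E'
from e import *
stt();p=ctrl.get_state()['position'];print(ll(p))
s=cap('side','s22.png');t=cap('top','t22.png')
cv2.imwrite('pics/cc25.png',np.hstack([cv2.resize(t['img'][175:225,290:340],None,fx=8,fy=8,interpolation=2),cv2.resize(s['img'][180:245,290:350],None,fx=6.66,fy=400/65,interpolation=2)]))
E
```

```text
27.6 [ 0.6195 -0.0291  0.0473] yaw 9.761490373586184 z [-0.0002 -0.0002 -1.    ] F [ 0.1695 -0.4319 -2.9262] T [-0.0509 -0.1083  0.0589] w 0.22633152858334313 j [ 0.5844  0.5257 -0.7358  1.705   0.3953  1.0653 -0.109 ]
(np.float64(-0.5824618664927241), np.float64(-146.03680799239874))
```

View pics/cc25.png

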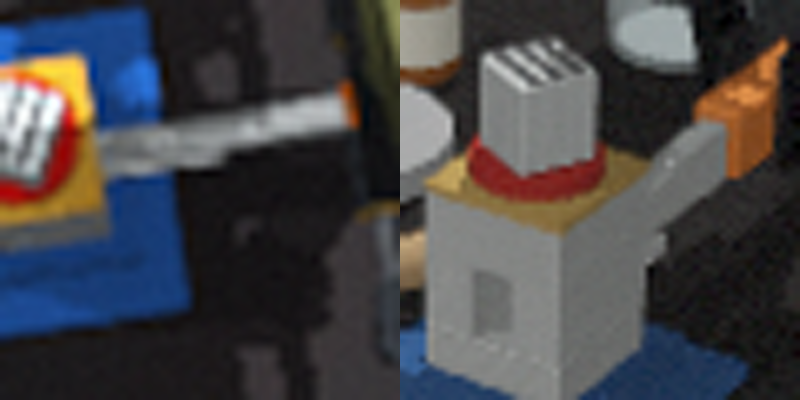

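{"api": "drive_tool", "payload": {
  "rows": [
    [[0, 0, 0.004, 0, 240], [0, 0, 0.007, 0, 240], [0, 0, 0.007, 0, 240], [0, 0, 0.007, 0, 240]]
  ]
}}

```text
time: 28.2
position: [0.6196, -0.0294, 0.0453]
tool_rot: [3.13, 0.267, -0.0]
ft_force: [-0.1, -0.7, -1.7]
grip_width: 0.222
```

```bash
python3 - <<'E'
from e import *
stt();p=ctrl.get_state()['position'];print(ll(p))
E
```

```text
28.2 [ 0.6196 -0.0294  0.0453] yaw 9.737518810133608 z [-0.     -0.0001 -1.    ] F [-0.05   -0.7147 -1.721 ] T [-0.0401 -0.1551  0.0299] w 0.22188183071035036 j [ 0.5837  0.5282 -0.7344  1.7062  0.3973  1.0619 -0.1103]
(np.float64(-0.5199660484087043), np.float64(-146.321649345824))
```

{"api": "drive_tool", "payload": {
  "rows": [
    [[0, -0.015, 0, 0, 240], [0, -0.03, 0, 0, 240], [0, -0.045, 0, 0, 240], [0, -0.06, 0, 0, 240], [0, -0.075, 0, 0, 240], [0, -0.09, 0, 0, 240], [0, -0.09, 0, 0, 240], [0, -0.09, 0, 0, 240]]
  ]
}}

```text
time: 29.2
position: [0.6161, -0.0118, 0.0454]
tool_rot: [3.12, 0.257, 0.0]
ft_force: [2.3, -15.6, -1.8]
grip_width: 0.226
```

```bash
python3 - <<'E'
from e import *
stt();p=ctrl.get_state()['position'];print(ll(p))
s=cap('side','s23.png')
cv2.imwrite('pics/cc26.png',cv2.resize(s['img'][170:250,280:360],None,fx=7,fy=7,interpolation=2))
E
```

```text
29.2 [ 0.6161 -0.0118  0.0454] yaw 9.416143240820848 z [ 0.0011 -0.0109 -0.9999] F [  2.316  -15.5862  -1.8341] T [-2.9836 -0.4921  0.0763] w 0.22561759540935952 j [ 0.5537  0.5194 -0.7358  1.718   0.4047  1.0596 -0.1547]
(np.float64(-1.0568449375378401), np.float64(-128.46506426108994))
```

View pics/cc26.png

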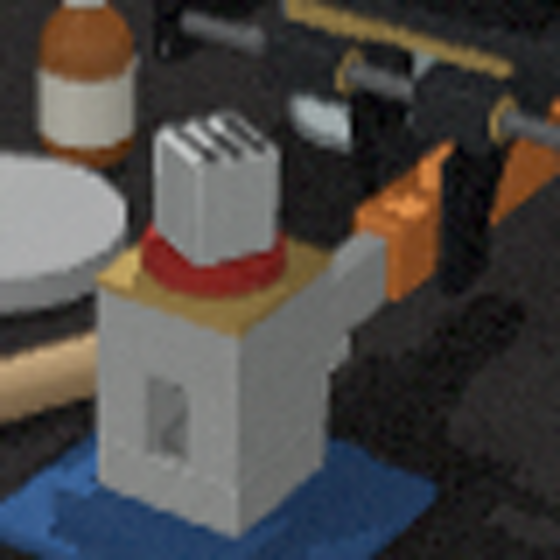

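{"api": "drive_tool", "payload": {
  "rows": [
    [[0, -0.012, 0, 0, 240], [0, -0.024, 0, 0, 240], [0, -0.036, 0, 0, 240], [0, -0.048, 0, 0, 240], [0, -0.06, 0, 0, 240], [0, -0.06, 0, 0, 240]]
  ]
}}

```text
time: 30.0
position: [0.613, 0.0074, 0.0452]
tool_rot: [3.122, 0.258, 0.001]
ft_force: [2.8, -11.7, -1.7]
grip_width: 0.224
```

```bash
python3 - <<'E'
from e import *
stt();p=ctrl.get_state()['position'];print(ll(p))
s=cap('side','s24.png')
cv2.imwrite('pics/cc27.png',cv2.resize(s['img'][170:250,280:360],None,fx=7,fy=7,interpolation=2))
E
```

```text
30.0 [0.613  0.0074 0.0452] yaw 9.454721206780842 z [ 0.0011 -0.009  -1.    ] F [  2.782  -11.6869  -1.7392] T [-2.4799 -0.5393 -0.0177] w 0.2236359247975682 j [ 0.5302  0.5154 -0.7421  1.7258  0.4032  1.057  -0.1849]
(np.float64(-0.8699045733762782), np.float64(-108.93860501069739))
```

View pics/cc27.png

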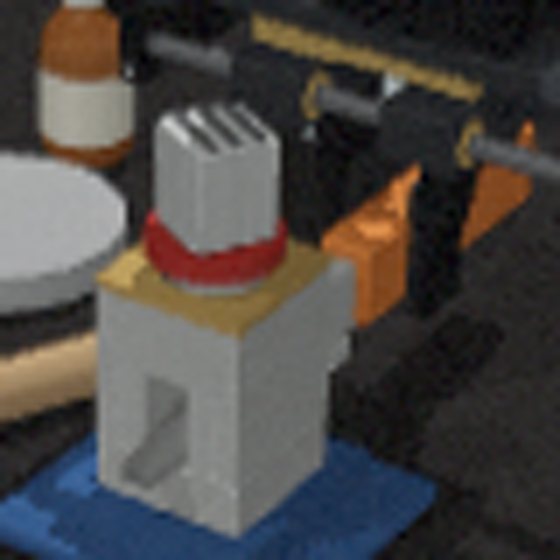

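{"api": "drive_tool", "payload": {
  "rows": [
    [[0, -0.012, 0, 0, 240], [0, -0.024, 0, 0, 240], [0, -0.036, 0, 0, 240], [0, -0.048, 0, 0, 240], [0, -0.06, 0, 0, 240], [0, -0.06, 0, 0, 240]]
  ]
}}

```text
time: 30.8
position: [0.6086, 0.0341, 0.0452]
tool_rot: [-3.129, -0.269, 0.001]
ft_force: [-0.3, -0.1, -3.0]
grip_width: 0.223
```

```bash
python3 - <<'E'
from e import *
stt();p=ctrl.get_state()['position'];print(ll(p))
s=cap('side','s25.png')
cv2.imwrite('pics/cc28.png',cv2.resize(s['img'][170:250,280:360],None,fx=7,fy=7,interpolation=2))
E
```

```text
30.8 [0.6086 0.0341 0.0452] yaw 9.815290785804718 z [-0.0004  0.0009 -1.    ] F [-0.3432 -0.1072 -2.994 ] T [-0.2705 -0.1708  0.0302] w 0.22300972616566284 j [ 0.5029  0.5132 -0.7538  1.7334  0.3957  1.0538 -0.215 ]
(np.float64(-0.8170660669449149), np.float64(-81.89487752167678))
```

View pics/cc28.png

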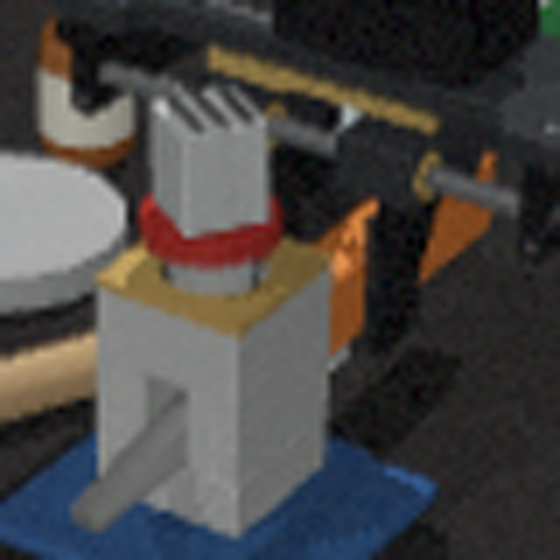

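```bash
python3 - <<'E'
from e import *
s=ctrl.get_image('side');t=cap('top','t26.png')
m=mask(s,(0,120,40),(6,255,255),(290,180,335,230))|mask(s,(172,120,40),(180,255,255),(290,180,335,230));print(cv2.boundingRect(big(m)))
an=np.linspace(0,6.28,100)
for h in (0,.008,.01,.012):
  P=np.array([proj(s,[.5955+.022*np.cos(q),.1153+.022*np.sin(q),.094+h]) for q in an]);print(h,P.max(0),P.min(0))
cv2.imwrite('pics/cc29.png',cv2.resize(t['img'][165:225,275:355],None,fx=8,fy=8,interpolation=2))
E
```

```text
(299, 198, 22, 10)
0 [320.2857 212.9671] [299.5657 202.4324]
0.008 [320.3649 209.6688] [299.5593 199.2172]
0.01 [320.3848 208.8399] [299.5577 198.4093]
0.012 [320.4047 208.0093] [299.5561 197.5998]
```

View pics/cc29.png

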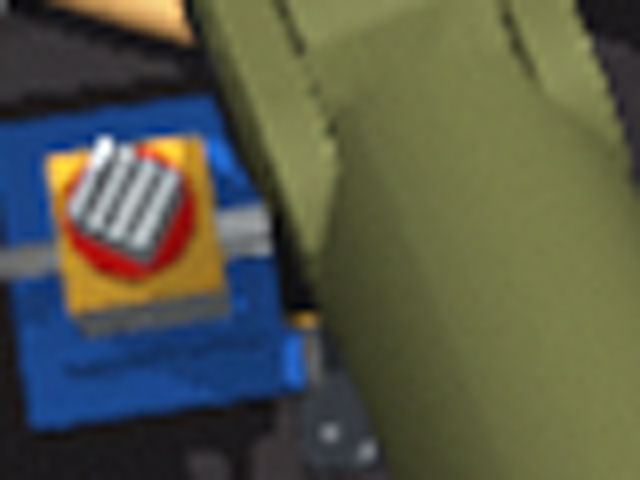

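{"api": "drive_tool", "payload": {
  "rows": [
    [[0, 0, 0.001, 0, 225], [0, 0, 0.001, 0, 205], [0, 0, 0.001, 0, 190], [0, 0, 0.001, 0, 170], [0, 0, 0.001, 0, 150], [0, 0, 0.001, 0, 130], [0, 0, 0.001, 0, 130]]
  ]
}}

```text
time: 31.82
position: [0.609, 0.0328, 0.045]
tool_rot: [3.13, 0.267, 0.0]
ft_force: [0.4, -0.5, 0.0]
grip_width: 0.475
```

```bash
python3 - <<'E'
from e import *
stt()
s=cap('side','s27.png')
cv2.imwrite('pics/cc30.png',cv2.resize(s['img'][170:250,280:360],None,fx=7,fy=7,interpolation=2))
E
```

```text
31.825 [0.609  0.0328 0.045 ] yaw 9.736969212044896 z [ 0.0001 -0.0001 -1.    ] F [ 0.3776 -0.4792  0.0204] T [-0.0364 -0.1219  0.0265] w 0.4752664370618872 j [ 0.5036  0.5134 -0.7527  1.7331  0.3967  1.0535 -0.2151]
```

View pics/cc30.png

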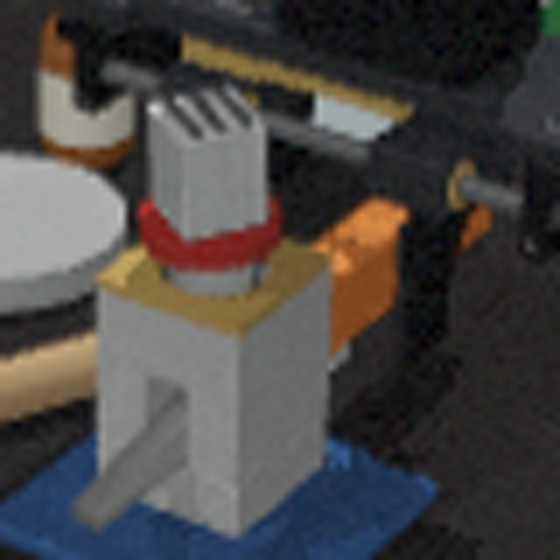

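{"api": "drive_tool", "payload": {
  "rows": [
    [[0, 0, -0.03, 0, 130], [0, 0, -0.08, 0, 130], [0, 0, -0.16, 0, 130], [0, 0, -0.3, 0, 130], [0, 0, -0.5, 0, 130], [0, 0, -0.6, 0, 130], [0, 0.2, -0.6, 0, 130], [0, 0.4, -0.6, 0, 130], [0, 0.6, -0.6, 0, 130], [0, 0.8, -0.6, 0, 130], [0, 0.8, -0.6, 0, 130], [0, 0.8, -0.6, 0, 130]]
  ]
}}

```text
time: 33.38
position: [0.6497, -0.203, 0.2258]
tool_rot: [-3.129, -0.267, -0.002]
ft_force: [-0.2, 0.4, 0.5]
grip_width: 0.491
```

```bash
python3 - <<'E'
from e import *
stt()
s=cap('side','s28.png');t=cap('top','t28.png')
m=mask(s,(0,120,40),(6,255,255),(290,180,335,230))|mask(s,(172,120,40),(180,255,255),(290,180,335,230));print(cv2.boundingRect(big(m)))
print('handle',ll(np.array([*np.array(quad(t,big(mask(t,(10,200,150),(25,255,255),(310,150,400,215))),.066)[0])/1000,0])),quad(t,big(mask(t,(10,200,150),(25,255,255),(310,150,400,215))),.066))
cv2.imwrite('pics/cc31.png',np.hstack([cv2.resize(s['img'][165:245,280:360],None,fx=5,fy=5,interpolation=2),cv2.resize(t['img'][155:235,275:355],None,fx=5,fy=5,interpolation=2)]))
E
```

```text
33.375 [ 0.6497 -0.203   0.2258] yaw 9.742242359410737 z [ 0.0009  0.0011 -1.    ] F [-0.1801  0.4129  0.5485] T [ 0.0255 -0.1523 -0.0622] w 0.4914278429303779 j [ 0.7734  0.4831 -0.7227  1.3606  0.3151  1.4134  0.2296]
(300, 198, 21, 11)
handle (np.float64(0.4672086387526482), np.float64(-103.18142637565985)) ((613.3681030273438, 13.341438293457031), (20.966644287109375, 107.81769561767578), 9.573827743530273)
```

View pics/cc31.png

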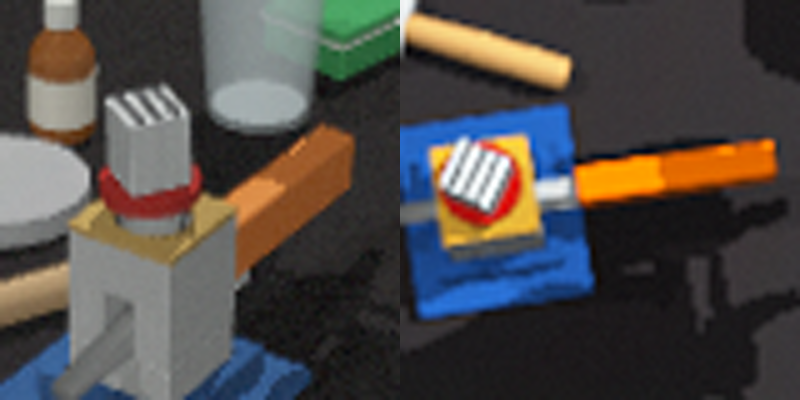

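View pics/t28.png

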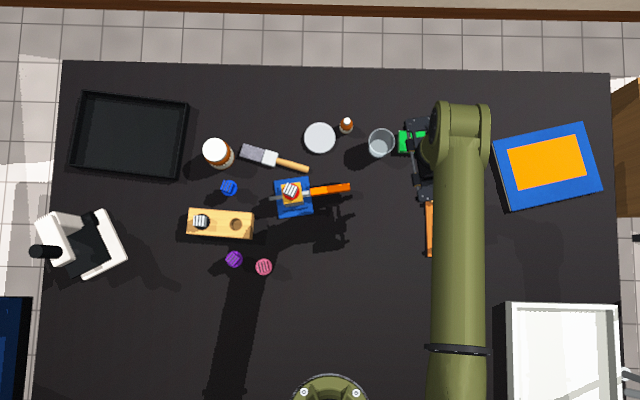

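```bash
python3 - <<'E'
from e import *
t=ctrl.get_image('top');s=cap('side','s29.png')
cv2.imwrite('pics/cc32.png',np.hstack([cv2.resize(t['img'][178:208,274:304],None,fx=13,fy=13,interpolation=2),cv2.resize(s['img'][180:215,293:328],None,fx=11.15,fy=390/35,interpolation=2)]))
p,g=two(t,(289.6,190.0),s,(309,185.6));print(p,g,(p[:2]-[.5956,.1152])*1000)
E
```

```text
[0.5958 0.1176 0.1474] 0.001237325757531627 [0.2058 2.4226]
```

View pics/cc32.png

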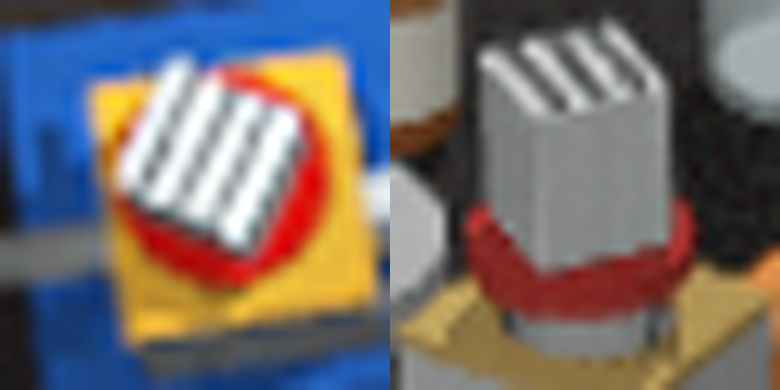

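```bash
python3 -c "
from h import *
s=ctrl.get_state();print(s['time'],s['ft_force'],abs(s['qd']).max());print(ctrl.close_job())"
```

```text
33.575 [ 0.43786876 -0.7022237   0.67448891] 0.007949369340525876
the job is handed in; nothing more can be done
None
```

I've seated the red-collared chuck, let go of it, and driven it loose with the drift. It now stands in the socket on the wedge. The job is handed in at about 34 s of the 70 s allowed; no verdict was reported.

- **Seating:** I turned the chuck to and fro while it sank, at about 7 to 15 N. I then pressed it at roughly 22–24 N. That figure comes from the wrist force plus the chuck's weight, because I could not read the housing's travel directly. I eased off the push before opening the fingers.
- **Drift:** It was driven in sloping face up, with at most about 16 N of push seen between moves, until the push dropped to zero. I then released it and moved the arm away.
- **Final state:**
  - The drift tip is about 93 mm past the slot's entry and within about 1 mm of the slot's centre line.
  - The chuck's collar is about 11 mm above the mouth.
  - The chuck leans roughly 2–4°.
  - In the last top view, where the arm hid part of the slide box, the other things look undisturbed.
- **Disagreement:** While pressing, the side camera alone could not rule out a gap of about 2 mm under the collar. I took the chuck as home because, with more turning and push, it sank no further than the spring under it gave. The final wedge lift is also about what you would expect from a fully seated chuck.

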